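# Change the collecting plate under a filter plate

### The job

The collecting plate on the grey stand is full and sits under the alignment frame and the filter plate: set the filter plate and then the frame aside next to each other, flat in the steel tray, and take the full plate to the plate mixer. Then put the clean collecting plate from the bench on the stand, the frame back on it and the filter plate back on top, every plate home on the one below with the chamfered corners matched. Move one plate at a time, keep each level and set it down without dropping it, and leave the timer, beaker and vial alone.

Things in the scene. Friction and masses are not known exactly. Their poses are not given: they have to be found in the camera images.
- filter_plate_c (a point): Filter plate: white block, 24 open columns, ribbed sides, no tabs; top of the stack at the start. 52 (x) x 80 (y) x 30 mm high; both +y corners cut by 14 mm chamfers. Hollow skirt below, 6.5 mm deep, wall 2.5 mm, drops over a register only with chamfers matched. Grasp across 52 mm. 60 g. Point: centre, 15 mm above its underside, z up. Home on the frame: 21.5 mm above the frame's point.
- frame_c (a point): Alignment frame: grey, open window, 52 x 80 x 23 mm (92 long over its end tabs), chamfers and skirt as the filter plate; between full plate and filter plate. Plain sides to a shoulder at 18 mm, register above. Plate below is as wide: grasp across 52 mm with fingertips above its underside. 50 g. Point: centre, 11.5 mm above underside, z up. Home on a collecting plate: 19 mm above that plate's point.
- full_plate_c (a point): Full plate: white collecting plate, 24 small wells, 52 x 80 x 25 mm, chamfers and skirt as the filter plate, flat tab 30 mm wide, 4 mm thick at the foot of each end (108 long over tabs). Plain sides to a shoulder at 20 mm, register above. Lowest in the stack on the stand, tabs showing. Grasp across 52 mm. 45 g. Point: centre, 12.5 mm above underside, z up. Home: 12.5 mm above stand or mixer seat.
- clean_plate_c (a point): Clean plate: a collecting plate of the same shape, size and weight as the full plate; at the start it stands alone on the bench, behind the stand, tray and mixer. Point: its centre, 12.5 mm above its underside, z up, y towards its chamfered end. Home on the stand: 12.5 mm above the stand's seat point.
- stand_seat (a point): Stand: fixed grey slab 94 x 132 mm, 10 mm high. On it an aluminium register, as on plates and frame: 5 mm high, tapered from 44 x 72 to 38 x 66 mm, +y corners chamfered; a skirt within about 3 mm and 0.05 rad slides home, 1.5 mm play all round. Point: centre of the slab's top, at the register's foot; z up, y towards the chamfered end.
- mixer_seat (a point): Plate mixer: fixed white box 130 x 150 mm with black dial and switch facing the robot; grey platform on top, 44 mm above the bench, with an aluminium register like the stand's. Point: centre of the platform's top face, at the register's foot; z up, y towards the register's chamfered end.
- tray_floor (a point): Steel tray: fixed, shallow, inside 120 mm (x) by 202 mm (y), rim 10 mm above the bench. Point: centre of its floor, 3 mm above the bench, z up. Two plates, long sides along its y, fit end to end with their centres about 100 mm apart.
- bench_timer: Bystander: flat white bench timer, 62 x 66 x 18 mm, at the back left; origin under its centre. Leave it alone.
- beaker: Bystander: small glass beaker, 44 mm across, 58 mm high, at the back left; origin under its centre. Leave it alone.
- dye_vial: Bystander: small vial with a white cap, 22 mm across, 48 mm high, at the back right; origin under its centre. Leave it alone.
Mind the look-alikes: they are no part of the job. What is shaped like the part that bears filter_plate_c but green is not meant.

How it is judged (in metres and radians):
On the way, in this order (a step that is already met when the one before it is completed fails the run):
1. the filter plate lies flat in the tray, released, with the frame still on the full plate (x of filter_plate_c in the frame of tray_floor between -0.05 and 0.05 m and y of filter_plate_c in the frame of tray_floor between -0.085 and 0.085 m and z of filter_plate_c in the frame of tray_floor below 0.018 m and angle between each of filter_plate_c, frame_c, full_plate_c's own z axis and vertical below 0.05 rad and contact force between the fingers and filter_plate below 0.05 N and linear speed of filter_plate below 0.02 m/s and horizontal distance between frame_c and full_plate_c below 0.005 m and z of frame_c in the frame of full_plate_c between 0.017 and 0.021 m and horizontal distance between full_plate_c and stand_seat below 0.005 m and z of full_plate_c in the frame of stand_seat between 0.0105 and 0.0145 m), for 0.2 s.
2. the frame lies flat in the tray too, released, with the full plate still on the stand (x of filter_plate_c in the frame of tray_floor between -0.05 and 0.05 m and y of filter_plate_c in the frame of tray_floor between -0.085 and 0.085 m and z of filter_plate_c in the frame of tray_floor below 0.018 m and angle between each of filter_plate_c, frame_c, full_plate_c's own z axis and vertical below 0.05 rad and x of frame_c in the frame of tray_floor between -0.05 and 0.05 m and y of frame_c in the frame of tray_floor between -0.085 and 0.085 m and z of frame_c in the frame of tray_floor below 0.0145 m and contact force between the fingers and frame below 0.05 N and linear speed of frame below 0.02 m/s and horizontal distance between full_plate_c and stand_seat below 0.005 m and z of full_plate_c in the frame of stand_seat between 0.0105 and 0.0145 m), for 0.2 s.
3. the full plate is home on the mixer, released, filter plate and frame still in the tray (horizontal distance between full_plate_c and mixer_seat below 0.005 m and z of full_plate_c in the frame of mixer_seat between 0.0105 and 0.0145 m and angle between each of full_plate_c, filter_plate_c, frame_c's own z axis and vertical below 0.05 rad and contact force between the fingers and full_plate below 0.05 N and linear speed of full_plate below 0.02 m/s and x of filter_plate_c in the frame of tray_floor between -0.05 and 0.05 m and y of filter_plate_c in the frame of tray_floor between -0.085 and 0.085 m and z of filter_plate_c in the frame of tray_floor below 0.018 m and x of frame_c in the frame of tray_floor between -0.05 and 0.05 m and y of frame_c in the frame of tray_floor between -0.085 and 0.085 m and z of frame_c in the frame of tray_floor below 0.0145 m), for 0.2 s.
4. the clean plate is home on the stand, released, filter plate and frame still in the tray (horizontal distance between clean_plate_c and stand_seat below 0.005 m and z of clean_plate_c in the frame of stand_seat between 0.0105 and 0.0145 m and angle between each of clean_plate_c, full_plate_c, filter_plate_c, frame_c's own z axis and vertical below 0.05 rad and contact force between the fingers and clean_plate below 0.05 N and linear speed of clean_plate below 0.02 m/s and horizontal distance between full_plate_c and mixer_seat below 0.005 m and z of full_plate_c in the frame of mixer_seat between 0.0105 and 0.0145 m and x of filter_plate_c in the frame of tray_floor between -0.05 and 0.05 m and y of filter_plate_c in the frame of tray_floor between -0.085 and 0.085 m and z of filter_plate_c in the frame of tray_floor below 0.018 m and x of frame_c in the frame of tray_floor between -0.05 and 0.05 m and y of frame_c in the frame of tray_floor between -0.085 and 0.085 m and z of frame_c in the frame of tray_floor below 0.0145 m), for 0.2 s.
5. the frame is home on the clean plate, released, the filter plate still in the tray (horizontal distance between frame_c and clean_plate_c below 0.005 m and z of frame_c in the frame of clean_plate_c between 0.017 and 0.021 m and angle between each of frame_c, clean_plate_c, full_plate_c, filter_plate_c's own z axis and vertical below 0.05 rad and contact force between the fingers and frame below 0.05 N and linear speed of frame below 0.02 m/s and horizontal distance between clean_plate_c and stand_seat below 0.005 m and z of clean_plate_c in the frame of stand_seat between 0.0105 and 0.0145 m and horizontal distance between full_plate_c and mixer_seat below 0.005 m and z of full_plate_c in the frame of mixer_seat between 0.0105 and 0.0145 m and x of filter_plate_c in the frame of tray_floor between -0.05 and 0.05 m and y of filter_plate_c in the frame of tray_floor between -0.085 and 0.085 m and z of filter_plate_c in the frame of tray_floor below 0.018 m), for 0.2 s.
At the end, for the whole second after the job is handed in: The full plate is home on the mixer; the clean plate is home on the stand, the frame home on the clean plate and the filter plate home on the frame: each within 5 mm sideways and 2 mm in height of its seat, level within 0.05 rad, released and at rest (horizontal distance between filter_plate_c and frame_c below 0.005 m and z of filter_plate_c in the frame of frame_c between 0.0195 and 0.0235 m and angle between each of filter_plate_c, frame_c, clean_plate_c, full_plate_c's own z axis and vertical below 0.05 rad and horizontal distance between frame_c and clean_plate_c below 0.005 m and z of frame_c in the frame of clean_plate_c between 0.017 and 0.021 m and horizontal distance between clean_plate_c and stand_seat below 0.005 m and z of clean_plate_c in the frame of stand_seat between 0.0105 and 0.0145 m and horizontal distance between full_plate_c and mixer_seat below 0.005 m and z of full_plate_c in the frame of mixer_seat between 0.0105 and 0.0145 m and linear speed of each of filter_plate, frame, full_plate, clean_plate below 0.02 m/s); the robot touches nothing.
It fails at once if a plate is tipped by more than 0.4 rad (angle between any of filter_plate_c, frame_c, full_plate_c, clean_plate_c's own z axis and vertical above 0.4 rad).
It fails at once if a plate is dropped from more than about 2 cm or thrown (over 0.65 m/s while not held) ((contact force between the fingers and filter_plate below 0.01 N and linear speed of filter_plate above 0.65 m/s) or (contact force between the fingers and frame below 0.01 N and linear speed of frame above 0.65 m/s) or (contact force between the fingers and full_plate below 0.01 N and linear speed of full_plate above 0.65 m/s) or (contact force between the fingers and clean_plate below 0.01 N and linear speed of clean_plate above 0.65 m/s)).
It fails at once if the timer, beaker or vial is moved by more than 2 cm (distance of any of bench_timer, beaker, dye_vial from where it was at the start of the episode above 0.02 m).
It also fails if it takes over 115 s, if anything falls off the work surface, if the arm or the gripper's body presses on something with over 40 N, if the wrist force passes 120 N, or if a joint passes its speed limit or range.

### The arm

A 6-joint arm with a two-finger parallel gripper is mounted at the origin on a cart in front of the work surface, level with it; the furniture and walls round the work are solid. World frame = base frame: x ahead of the robot, y to its left, z up, the work surface at z = 0. Lengths are in m, angles in degrees, forces in N, time in s.
With the tool pointing down it reaches from about 0.3 to 0.75 m from the base axis. Payload 8.5 kg.
Tool frame: the origin (TCP) lies at the very end of the fingers, on their centre line; the grasp point (between the pads) lies 19 mm behind it; z points along the fingers, y is the direction in which the jaws open and shut (so a half turn about z gives the same grasp; the last joint's range is limited). The gripper opens to 85 mm and grips with 20 to 120 N. Pads are 22 mm wide; open, the fingers measure 114 mm over their backs; the gripper's body (76 mm by 85 mm) begins 54 mm behind the grasp point. The pads swing forward as they close: fully open they stand 13 mm farther back than shut.
Start: joints at [63.123, 21.807, 74.336, -0, 83.858, -12.336], TCP at [0.138, 0.532, 0.231] pointing down, gripper open.
Joint ranges: [-178.18, 178.18], [-50.72, 133.34], [12.68, 142.11], [-81.47, 261.47], [9.98, 163.14], [-165.26, 165.26]. Speed limits (degrees/s): [136.94, 136.94, 180, 180, 180, 180].

### API

Orientations are given as a 3x3 rotation matrix whose columns are the frame's x, y, z axes.
In Python, from rig import env, vision, close_job, spotter gives the robot as it stands. The module is installed in compiled form; this text tells all that it offers.
- The arm moves only by the tool jog_arm, never from a script. Its argument "plan" is a list that holds one entry, the list of rows, each a list of 6 numbers: the shift along the tool's x, y, z in units of 40 mm (1.0 is 40 mm), then the turn, a rotation vector about the tool's x, y, z in units of 0.15 rad (1.0 is 0.15 rad). A call has 1 to 10 rows; each row shifts and turns the commanded pose from where the row before left it, along the tool's axes as they then stand; what a row does not reach is not made up. A row lasts 1/10 s, in which the tool goes at most 50 mm and 8.59 degrees, less where a joint would pass 70% of its speed; a pose out of reach is approached as far as the arm can. A call with a number of a shift or a turn outside -1 to 1 is refused whole. A call with a gripper value outside its range is refused whole. "grip" is the opening, from -1 (shut) to 1 (fully open), set as the call begins (left out, the last holds). The fingers move at their own pace and stop on an object; "squeeze" is the grip in N (left out, the last holds). Time passes only in rows, so rows that do not move let the fingers close. It gives the time, the measured TCP pose, the force and the opening at its end, in the units of the state.
- env.observe(): the state, without advancing time (a new reading comes with each control period).
- vision.get_image(name): name is "scene" or "top" or "wrist"; returns (picture, depth): 400x640x3 uint8, red, green, blue; 400x640 float32, m along the optical axis (not along the pixel's ray), 0 where there is no reading.
- vision.camera_info(name): a dict with "fx", "fy", "cx", "cy" (pixels), "rvec" (rotation vector, rad) and "tvec" (3), from world to camera coordinates, as OpenCV has them. Camera axes: x right, y down, z forward; pixel columns grow to the right and rows downward; lengths in m; the calibration is good to about 2 mm. A picture is of the moment at which its call begins: read the wrist's pose just before it. camera_info takes no time and is no camera call; for the wrist camera it gives the pose at the moment of the call.
- close_job(): hands the job in, once; it reports no verdict.
Trained networks look in the newest picture that a camera, given by its name, has taken for a name from the list of things; names that differ only in an ending like _2 or _b are one class to them, and where a whole thing is asked for, a point or a joint stands for the part that bears it (a point fixed in the world has none). Each returns a list of dicts, best first, with "score" (0 to 1); they miss things now and then, are a little off and sometimes report something else, mostly with a low value. They report only what shows in the picture. A call takes as long as a camera call. They do not tell look-alikes from the thing itself.
- spotter.trace(camera, query): "pixels" (400x640 bool, what is visible of it) and "rect" ([left, top, right, bottom] in pixels, round what is visible of it).
The state is a dict: "time_s": time; "q": joint angles; "qvel": joint speeds; "joint_efforts": joint torques, N m; "position": TCP position; "tool_rot": TCP orientation; "ft_force": force on the tool from outside, world axes, zero at the start; "wrist_torque": the same for the moment, N m; "grip_width": finger opening in m.
Only numpy, scipy, OpenCV 4.12 (cv2) and the standard library are available. Lean on these libraries where they do the work, as an engineer would, in place of code of your own. Each camera call takes 0.05 s, during which the arm holds its last target.

## Working session

There is one attempt and no reset: what is moved stays moved. The work goes in short steps, Python scripts to look and compute and a tool call to move; the robot and the scene stay as the last step left them, time stands still between calls to the robot, and variables do not carry over. Pictures are saved under pics/ and viewed, and the job is handed in when it is done.

Besides the shell and the picture viewer there is one more tool, called in YAML: its name, and indented under it one key for each argument. jog_arm: Moves the arm, as the interface text tells. Its arguments: {"type":"object","properties":{"plan":{"type":"array"},"grip":{"type":"number"},"squeeze":{"type":"number"}},"required":["plan"]}

```bash
mkdir -p pics; ls; python3 - <<'E'
from rig import env, vision
import cv2
s=env.observe(); print(s['time_s'],s['position'],s['tool_rot'],s['grip_width'],s['q'])
for n in ['scene','top','wrist']:
    im,d=vision.get_image(n); cv2.imwrite(f'pics/{n}0.png',im[:,:,::-1]); i=vision.camera_info(n); print(n,i)
E
```

```text
pics
0.0 [0.13795803 0.53211514 0.23069369] [[-9.67977278e-01  2.51036971e-01 -6.53961950e-04]
 [ 2.51037643e-01  9.67976419e-01 -1.32416187e-03]
 [ 3.00606162e-04 -1.44592767e-03 -9.99998909e-01]] 0.08536742278893164 [ 6.31235445e+01  2.18422266e+01  7.43858570e+01 -8.81014439e-04
  8.38565288e+01 -1.23374493e+01]
scene {'fx': 509.7681321466813, 'fy': 509.7681321466813, 'cx': 317.8996642887588, 'cy': 200.1261390648303, 'rvec': array([ 2.05574049, -0.75593235,  0.42139785]), 'tvec': array([-0.38792927,  0.30252223,  0.9387062 ])}
top {'fx': 417.8413950006368, 'fy': 417.8413950006368, 'cx': 324.055563522365, 'cy': 197.33430201891565, 'rvec': array([ 2.07511925, -2.12521981,  0.24476337]), 'tvec': array([0.11912862, 0.59996472, 1.12612777])}
wrist {'fx': 277.30069024345687, 'fy': 277.30069024345687, 'cx': 314.51082839454335, 'cy': 201.08116018955346, 'rvec': array([-2.2647453 , -1.75206868, -0.29246211]), 'tvec': array([-0.54989011, -0.04314679,  0.38004457])}
```

View pics/scene0.png

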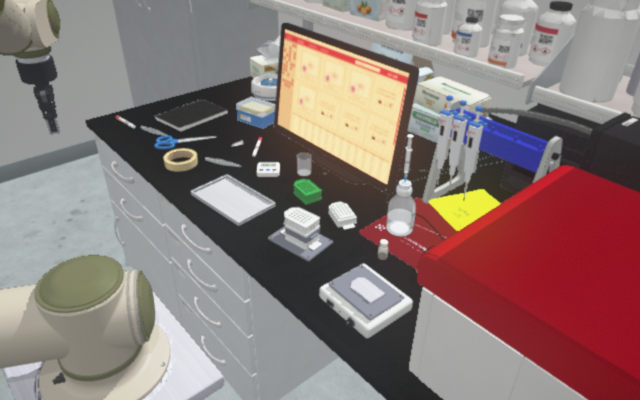

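View pics/top0.png

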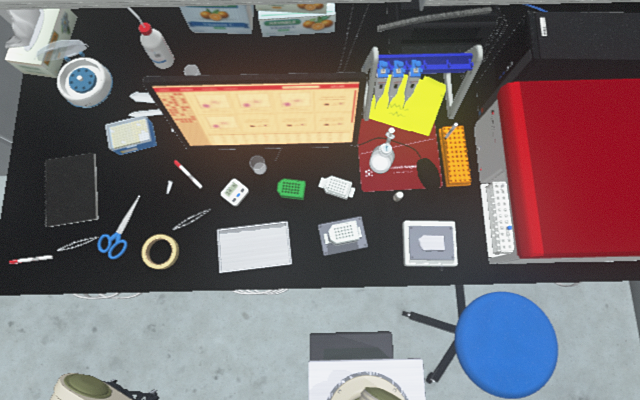

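View pics/wrist0.png

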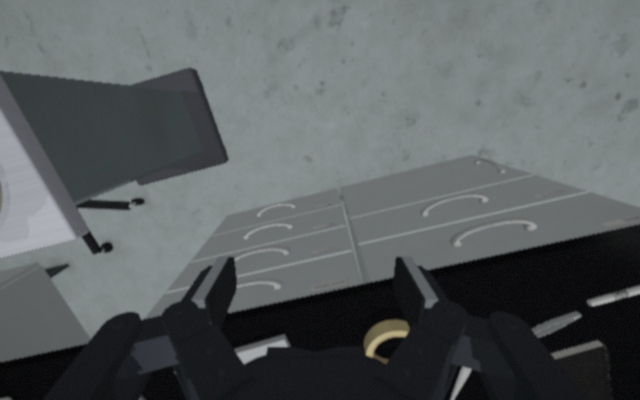

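```bash
cat > h.py <<'E'
import numpy as np, cv2
from rig import env, vision, spotter
def cam(n):
    i=vision.camera_info(n); R=cv2.Rodrigues(np.array(i['rvec']))[0]; return i,R,np.array(i['tvec'])
def world(n,d,ci=None):
    i,R,t=ci or cam(n); v,u=np.mgrid[0:400,0:640]
    P=np.stack([(u-i['cx'])/i['fx']*d,(v-i['cy'])/i['fy']*d,d],-1)
    W=(P-t)@R; W[d==0]=np.nan; return W
def rayz(n,u,v,z,ci=None):
    i,R,t=ci or cam(n); r=np.array([(u-i['cx'])/i['fx'],(v-i['cy'])/i['fy'],1])@R; c=-t@R
    return c+r*(z-c[2])/r[2]
def proj(n,p,ci=None):
    i,R,t=ci or cam(n); q=R@np.array(p)+t; return q[0]/q[2]*i['fx']+i['cx'],q[1]/q[2]*i['fy']+i['cy']
def crop(im,x0,y0,x1,y1,k,name):
    c=cv2.resize(im[y0:y1,x0:x1,::-1],None,fx=k,fy=k,interpolation=cv2.INTER_CUBIC); cv2.imwrite('pics/'+name,c)
E
python3 - <<'E'
from h import *
im,d=vision.get_image('top')
crop(im,200,160,470,280,2.9,'topc.png')
im2,d2=vision.get_image('scene'); crop(im2,180,140,430,340,3.1,'scc.png')
vision.get_image('top'); W=world('top',d)
np.save('W0.npy',W); cv2.imwrite('im0.png',im)
for q in ['filter_plate_c','frame_c','full_plate_c','clean_plate_c','bench_timer','beaker','dye_vial']:
    for r in spotter.trace('top',q)[:4]:
        m=r['pixels']; print(q,round(r['score'],2),np.round(r['rect']),m.sum(),np.round(np.nanmedian(W[m],0),4))
for u,v in [(254,246),(230,240),(343,235),(326,248),(430,243),(412,226),(337,187),(291,188),(300,205)]:
    print(u,v,np.round(W[v,u],4))
E
```

```text
filter_plate_c 0.82 [330. 219. 360. 246.] 538 [0.5001 0.0506 0.0741]
filter_plate_c 0.56 [273. 179. 306. 200.] 500 [0.6419 0.1996 0.026 ]
bench_timer 0.79 [223. 182. 248. 206.] 447 [0.6386 0.372  0.0147]
bench_timer 0.3 [323. 176. 357. 196.] 534 [0.6466 0.0626 0.0191]
beaker 0.6 [251. 158. 266. 175.] 227 [0.7227 0.3013 0.0273]
beaker 0.3 [332. 221. 359. 243.] 545 [0.5001 0.0506 0.074 ]
254 246 [0.4761 0.3143 0.0024]
230 240 [ 0.496   0.3862 -0.001 ]
343 235 [0.4917 0.0548 0.0789]
326 248 [0.4645 0.1024 0.0079]
430 243 [ 0.4672 -0.1928  0.0487]
412 226 [ 0.5179 -0.1463  0.0439]
337 187 [0.6448 0.065  0.0213]
291 188 [0.6434 0.2024 0.0272]
300 205 [ 0.5977  0.1778 -0.0039]
```

```bash
ls pics
```

```text
scc.png
scene0.png
top0.png
topc.png
wrist0.png
```

View pics/topc.png

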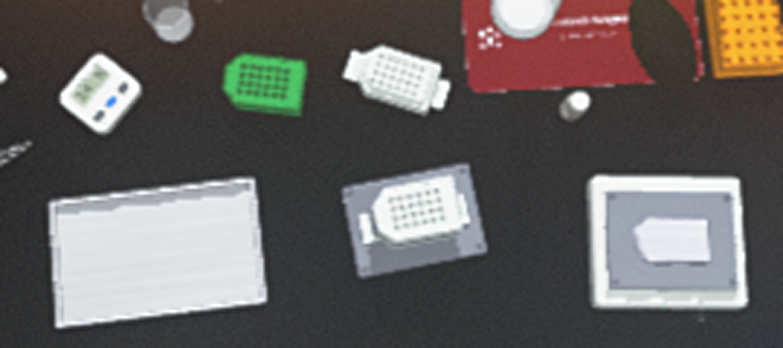

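View pics/scc.png

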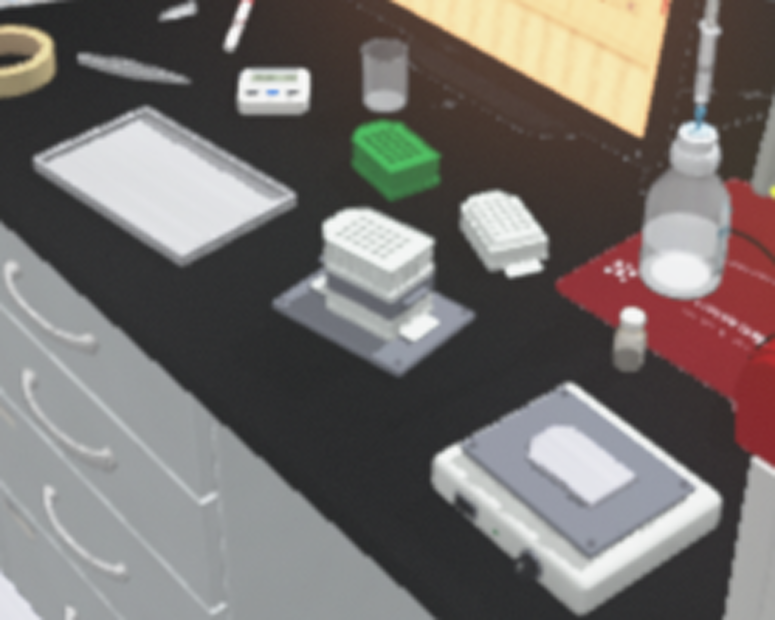

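```bash
cat >> h.py <<'E'
def goto(p,yaw,pos=None,R=None,n=None):
    """print rows taking the tool to p with tool y at yaw deg, tool down"""
    s=env.observe(); pos=np.array(s['position']) if pos is None else np.array(pos); R=np.array(s['tool_rot']) if R is None else R
    y=np.deg2rad(yaw); Y=np.array([np.cos(y),np.sin(y),0]); Z=np.array([0,0,-1.]); T=np.stack([np.cross(Y,Z),Y,Z],1)
    rv=cv2.Rodrigues(R.T@T)[0].ravel(); dp=np.array(p)-pos
    if n is None: n=int(np.ceil(max(np.linalg.norm(rv)/0.14,np.linalg.norm(dp)/0.038,np.abs(dp).max()/0.038,1)))
    C=R.copy(); rr=np.zeros(3)
    rows=[]
    for k in range(n):
        sh=C.T@(dp/n)/0.04
        rows.append([round(float(a),3) for a in list(sh)+list(rv/n/0.15)]); C=C@cv2.Rodrigues(rv/n)[0]
    print(n,'rows'); 
    for a in range(0,n,10): print(str(rows[a:a+10]).replace(' ',''))
def rect(P):
    r=cv2.minAreaRect(np.ascontiguousarray(P[:,:2],np.float32)); return np.round(r[0],4),np.round(r[1],4),round(r[2],2)
E
python3 - <<'E'
from h import *
s=env.observe(); i,R,t=cam('wrist'); T=np.array(s['tool_rot'])
print('cam in tool',T.T@(-t@R-s['position'])); print((R@T).T)
W=np.load('W0.npy'); 
def near(c,r,z0,z1,):
    m=(abs(W[...,0]-c[0])<r)&(abs(W[...,1]-c[1])<r)&(W[...,2]>z0)&(W[...,2]<z1)
    m=cv2.morphologyEx(m.astype(np.uint8),cv2.MORPH_OPEN,np.ones((3,3)))>0
    return W[m]
for nm,c,r,z0,z1 in [('slab',(.495,.055),.1,.004,.016),('mixplat',(.467,-.19),.1,.035,.06),('clean',(.645,.063),.08,.012,.035),('filt',(.495,.05),.08,.06,.09)]:
    P=near(c,r,z0,z1); print(nm,len(P),rect(P),np.median(P,0))
goto([.43,.055,.26],10)
E
```

```text
cam in tool [ 0.0830746   0.00046799 -0.14170937]
[[-3.35068025e-04 -9.45152602e-01 -3.26628913e-01]
 [ 9.99999918e-01 -2.42677293e-04 -3.23611653e-04]
 [ 2.26596975e-04 -3.26628995e-01  9.45152606e-01]]
slab 762 (array([0.5   , 0.0523]), array([0.094 , 0.1316]), 9.85) [0.48035552 0.05880285 0.00863871]
mixplat 1514 (array([ 0.4697, -0.199 ]), array([0.1292, 0.0953]), 88.75) [ 0.46933319 -0.1976444   0.04307606]
clean 296 (array([0.6482, 0.0649]), array([0.078 , 0.0505]), 70.53) [0.64663617 0.06221662 0.02106849]
filt 314 (array([0.5009, 0.0523]), array([0.0515, 0.08  ]), 9.79) [0.50290152 0.04664277 0.07512442]
15 rows
[[-0.671,-0.648,-0.048,-0.0,-0.0,0.508],[-0.718,-0.595,-0.048,-0.0,-0.0,0.508],[-0.761,-0.539,-0.048,-0.0,-0.0,0.508],[-0.8,-0.479,-0.048,-0.0,-0.0,0.508],[-0.834,-0.417,-0.048,-0.0,-0.0,0.508],[-0.863,-0.352,-0.048,-0.0,-0.0,0.508],[-0.888,-0.286,-0.048,-0.0,-0.0,0.508],[-0.907,-0.217,-0.048,-0.0,-0.0,0.508],[-0.921,-0.148,-0.048,-0.0,-0.0,0.508],[-0.929,-0.077,-0.048,-0.0,-0.0,0.508]]
[[-0.933,-0.006,-0.048,-0.0,-0.0,0.508],[-0.93,0.065,-0.048,-0.0,-0.0,0.508],[-0.923,0.136,-0.048,-0.0,-0.0,0.508],[-0.91,0.205,-0.048,-0.0,-0.0,0.508],[-0.891,0.274,-0.048,-0.0,-0.0,0.508]]
```

```bash
python3 - <<'E'
from h import *
goto([.50,.055,.26],10)
E
```

```text
16 rows
[[-0.735,-0.58,-0.045,-0.0,-0.0,0.476],[-0.774,-0.526,-0.045,-0.0,-0.0,0.476],[-0.81,-0.47,-0.045,-0.0,-0.0,0.476],[-0.841,-0.411,-0.045,-0.0,-0.0,0.476],[-0.868,-0.35,-0.045,-0.0,-0.0,0.476],[-0.891,-0.287,-0.045,-0.0,-0.0,0.476],[-0.909,-0.222,-0.045,-0.0,-0.0,0.476],[-0.923,-0.157,-0.045,-0.0,-0.0,0.476],[-0.932,-0.091,-0.045,-0.0,-0.0,0.476],[-0.936,-0.024,-0.045,-0.0,-0.0,0.476]]
[[-0.935,0.043,-0.045,-0.0,-0.0,0.476],[-0.93,0.109,-0.045,-0.0,-0.0,0.476],[-0.919,0.175,-0.045,-0.0,-0.0,0.476],[-0.905,0.241,-0.045,-0.0,-0.0,0.476],[-0.885,0.305,-0.045,-0.0,-0.0,0.476],[-0.861,0.367,-0.045,-0.0,-0.0,0.476]]
```

jog_arm:
  plan:
    - [[-0.735, -0.58, -0.045, 0, 0, 0.476], [-0.774, -0.526, -0.045, 0, 0, 0.476], [-0.81, -0.47, -0.045, 0, 0, 0.476], [-0.841, -0.411, -0.045, 0, 0, 0.476], [-0.868, -0.35, -0.045, 0, 0, 0.476], [-0.891, -0.287, -0.045, 0, 0, 0.476], [-0.909, -0.222, -0.045, 0, 0, 0.476], [-0.923, -0.157, -0.045, 0, 0, 0.476], [-0.932, -0.091, -0.045, 0, 0, 0.476], [-0.936, -0.024, -0.045, 0, 0, 0.476]]
  grip: 1

```text
time_s: 1.65
position: [0.365, 0.2326, 0.2496]
tool_rot: [[-0.565, 0.825, 0.0], [0.825, 0.565, 0.0], [-0.0, 0.001, -1.0]]
ft_force: [0.0, 0.1, -0.3]
grip_width: 0.0853
```

jog_arm:
  plan:
    - [[-0.935, 0.043, -0.045, 0, 0, 0.476], [-0.93, 0.109, -0.045, 0, 0, 0.476], [-0.919, 0.175, -0.045, 0, 0, 0.476], [-0.905, 0.241, -0.045, 0, 0, 0.476], [-0.885, 0.305, -0.045, 0, 0, 0.476], [-0.861, 0.367, -0.045, 0, 0, 0.476], [0, 0, 0, 0, 0, 0], [0, 0, 0, 0, 0, 0], [0, 0, 0, 0, 0, 0]]

```text
time_s: 2.55
position: [0.4995, 0.0556, 0.2602]
tool_rot: [[-0.175, 0.985, -0.0], [0.985, 0.175, 0.0], [0.0, -0.0, -1.0]]
ft_force: [0.3, 0.3, -0.5]
grip_width: 0.0853
```

```bash
cat > w.py <<'E'
from h import *
import sys
ci=cam('wrist'); im,d=vision.get_image('wrist'); n=sys.argv[1]
cv2.imwrite(f'pics/{n}.png',im[:,:,::-1]); W=world('wrist',d,ci); np.save(f'{n}.npy',W)
s=env.observe(); print(s['time_s'],s['position'],np.round(s['tool_rot'],4).tolist(),s['grip_width'],np.round(s['q'],1))
E
python3 w.py w1
```

```text
2.6 [0.49942602 0.05579456 0.26028465] [[-0.1753, 0.9845, 0.0], [0.9845, 0.1753, 0.0002], [0.0001, 0.0001, -1.0]] 0.08525464159619983 [ -7.2  15.8  78.5   0.   85.7 -17.2]
```

View pics/w1.png

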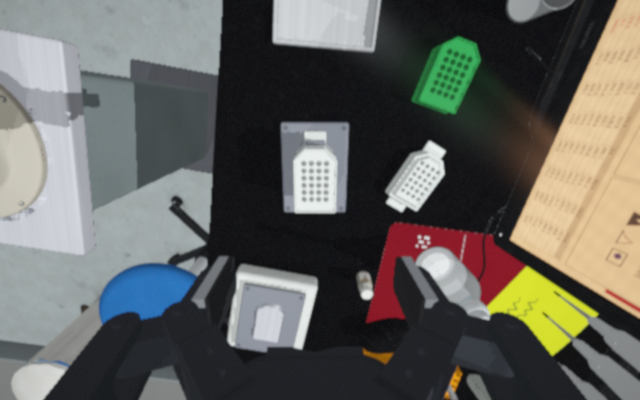

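Wrist view: stack (white filter plate) at (315,170) with chamfers up (+y); clean plate at (418,178), chamfers up-right; green look-alike at (447,75) is not meant; mixer (270,310), tray above (325,20).

```bash
cat > m.py <<'E'
from h import *
def near(W,c,r,z0,z1,k=3):
    m=(abs(W[...,0]-c[0])<r)&(abs(W[...,1]-c[1])<r)&(W[...,2]>z0)&(W[...,2]<z1)
    m=cv2.morphologyEx(m.astype(np.uint8),cv2.MORPH_OPEN,np.ones((k,k)))>0
    return W[m]
E
python3 - <<'E'
from m import *
W=np.load('w1.npy')
for nm,c,r,z0,z1 in [('slab',(.495,.055),.1,.004,.016),('mixplat',(.467,-.19),.1,.035,.06),('clean',(.645,.063),.08,.012,.035),('filt',(.495,.05),.08,.06,.09)]:
    P=near(W,c,r,z0,z1); print(nm,len(P),rect(P),np.median(P,0))
W=np.load('W0.npy')
P=near(W,(.48,.31),.15,.004,.018,1);print('trayrim',len(P),rect(P),np.median(P,0))
im=cv2.imread('im0.png')
g=(im.min(2)>90); 
g=np.zeros((400,640),bool)|((im[...].min(2)>90)&(np.abs(W[...,0]-.48)<.12)&(np.abs(W[...,1]-.31)<.14)); 
P=W[g]; print('traybright',len(P),rect(P))
E
```

```text
slab 2957 (array([0.5009, 0.0517]), array([0.094 , 0.1311]), 9.86) [0.48907264 0.08426937 0.00932214]
mixplat 3722 (array([ 0.4706, -0.1996]), array([0.13 , 0.098]), 88.27) [ 0.46801671 -0.18763693  0.04369053]
clean 1861 (array([0.6492, 0.0648]), array([0.0786, 0.0515]), 70.3) [0.64739509 0.06551045 0.02250965]
filt 2454 (array([0.5014, 0.0526]), array([0.0516, 0.0791]), 10.02) [0.50141902 0.05165569 0.07571838]
trayrim 1159 (array([0.4935, 0.309 ]), array([0.2747, 0.2981]), 0.61) [0.48919981 0.3302852  0.00663118]
traybright 3262 (array([0.4797, 0.319 ]), array([0.2401, 0.2563]), 0.21)
```

```bash
python3 - <<'E'
from h import *
im=cv2.imread('im0.png')
g=cv2.cvtColor(im,cv2.COLOR_BGR2GRAY)
m=np.zeros_like(g); m[215:280,208:300]=(g[215:280,208:300]>85)*255
c=max(cv2.findContours(m,0,1)[0],key=cv2.contourArea)[:,0].astype(float)
P=np.array([rayz('top',u,v,.01)[:2] for u,v in c]); print(rect(P))
r=rect(P)
ci=cam('top')
t=np.array([r[0][0],r[0][1],.003])
print(cv2.minAreaRect(c.astype(np.float32)))
P=np.array([rayz('top',u,v,.01)[:2] for u,v in [(217.2,229),(287.9,221.4),(292,263.4),(219,272.8)]]); print(P, P.mean(0))
E
```

```text
(array([0.4749, 0.3142]), array([0.131 , 0.2131]), 5.49)
((253.31417846679688, 246.4387969970703), (44.589900970458984, 74.1904067993164), 83.21102905273438)
[[0.5280233  0.42249727]
 [0.54579519 0.21350342]
 [0.42205559 0.20211199]
 [0.40020418 0.41289212]] [0.47401956 0.3127512 ]
```

```bash
python3 - <<'E'
from h import *
goto([.501,.0523,.05],9.9,n=8)
E
```

```text
8 rows
[[-0.012,0.003,0.657,0.0,-0.0,0.003],[-0.012,0.003,0.657,0.0,-0.0,0.003],[-0.012,0.003,0.657,0.0,-0.0,0.003],[-0.012,0.003,0.657,0.0,-0.0,0.003],[-0.012,0.003,0.657,0.0,-0.0,0.003],[-0.012,0.003,0.657,0.0,-0.0,0.003],[-0.012,0.003,0.657,0.0,-0.0,0.003],[-0.012,0.003,0.657,0.0,-0.0,0.003]]
```

jog_arm:
  plan:
    - [[-0.04, 0.01, 0.9, 0, 0, 0], [-0.03, 0.01, 0.9, 0, 0, 0], [-0.03, 0, 0.9, 0, 0, 0.02], [0, 0, 0.9, 0, 0, 0], [0, 0, 0.8, 0, 0, 0], [0, 0, 0.5, 0, 0, 0], [0, 0, 0.3, 0, 0, 0], [0, 0, 0.05, 0, 0, 0], [0, 0, 0, 0, 0, 0]]

```text
time_s: 3.5
position: [0.5014, 0.0517, 0.0505]
tool_rot: [[-0.172, 0.985, 0.0], [0.985, 0.172, -0.0], [-0.0, 0.0, -1.0]]
ft_force: [-0.9, -0.5, 1.2]
grip_width: 0.0854
```

```bash
python3 w.py w2; python3 - <<'E'
from h import *
im,d=vision.get_image('scene'); crop(im,240,170,390,290,4,'s2.png')
E
```

```text
3.55 [0.50170993 0.05156016 0.05087356] [[-0.1716, 0.9852, 0.0011], [0.9852, 0.1717, -0.0001], [-0.0003, 0.0011, -1.0]] 0.08506748681564 [ -7.6  29.6  96.1   0.   54.2 -17.5]
```

View pics/s2.png

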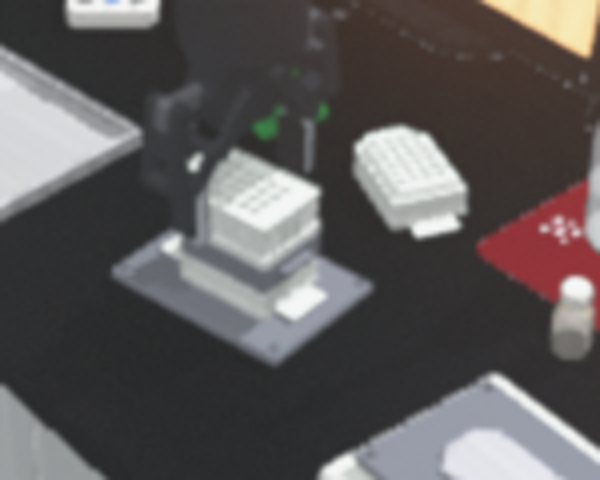

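View pics/w2.png

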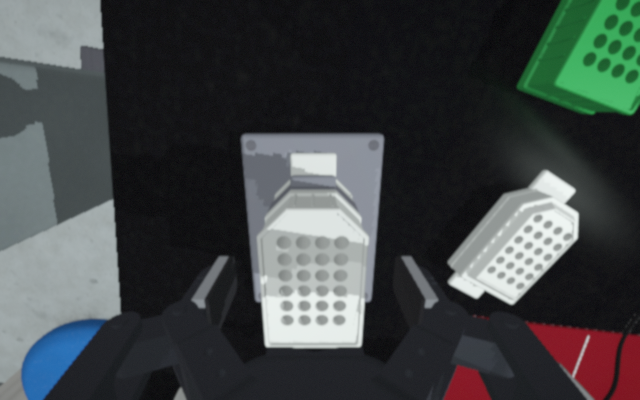

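The fingers straddle the white filter plate (wrist picture, 260–368 × 195–347). Closing.

jog_arm:
  plan:
    - [[0, 0, 0, 0, 0, 0], [0, 0, 0, 0, 0, 0], [0, 0, 0, 0, 0, 0], [0, 0, 0, 0, 0, 0], [0, 0, 0, 0, 0, 0], [0, 0, 0, 0, 0, 0], [0, 0, 0, 0, 0, 0], [0, 0, 0, 0, 0, 0]]
  grip: -1
  squeeze: 30

```text
time_s: 4.4
position: [0.5017, 0.0511, 0.0507]
tool_rot: [[-0.171, 0.985, 0.001], [0.985, 0.171, -0.0], [-0.0, 0.001, -1.0]]
ft_force: [-0.9, 0.4, 5.7]
grip_width: 0.0514
```

jog_arm:
  plan:
    - [[0, 0, -0.1, 0, 0, 0], [0, 0, -0.2, 0, 0, 0], [0, 0, -0.4, 0, 0, 0], [0, 0, -0.6, 0, 0, 0], [0, 0, -0.6, 0, 0, 0], [0, 0, -0.3, 0, 0, 0], [0, 0, 0, 0, 0, 0], [0, 0, 0, 0, 0, 0]]

```text
time_s: 5.2
position: [0.5012, 0.0512, 0.1379]
tool_rot: [[-0.171, 0.985, -0.0], [0.985, 0.171, -0.0], [0.0, -0.0, -1.0]]
ft_force: [-0.5, -0.3, -1.3]
grip_width: 0.0514
```

```bash
python3 w.py w3; python3 - <<'E'
from h import *
im,d=vision.get_image('scene'); crop(im,180,120,390,290,3.4,'s3.png')
goto([.4694,.3675,.11],5.4)
E
```

```text
5.25 [0.50109058 0.05116103 0.13752666] [[-0.1707, 0.9853, -0.0012], [0.9853, 0.1707, 0.0001], [0.0004, -0.0012, -1.0]] 0.051625783008150905 [ -7.7  22.6  90.2  -0.   67.3 -17.5]
9 rows
[[0.881,0.064,0.076,-0.001,-0.0,0.057],[0.881,0.056,0.076,-0.001,-0.0,0.057],[0.882,0.048,0.076,-0.001,-0.0,0.057],[0.882,0.041,0.076,-0.001,-0.0,0.057],[0.882,0.033,0.076,-0.001,-0.0,0.057],[0.883,0.026,0.076,-0.001,-0.0,0.057],[0.883,0.018,0.076,-0.001,-0.0,0.057],[0.883,0.01,0.076,-0.001,-0.0,0.057],[0.883,0.003,0.076,-0.001,-0.0,0.057]]
```

View pics/s3.png

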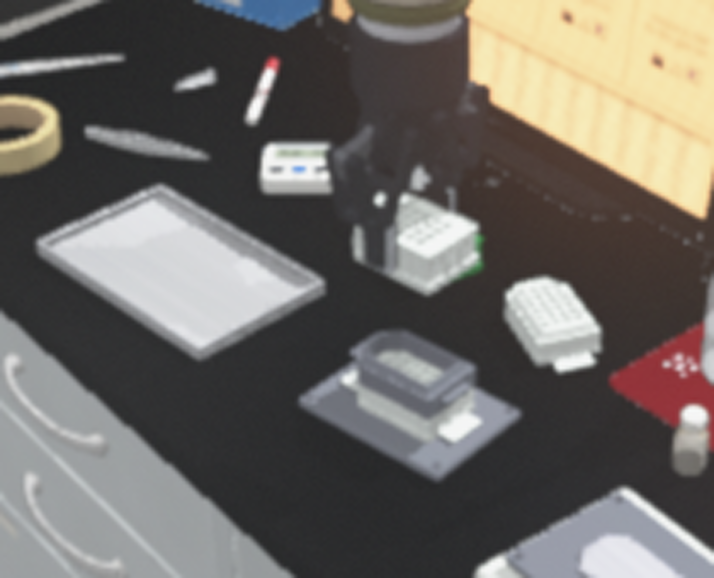

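View pics/w3.png

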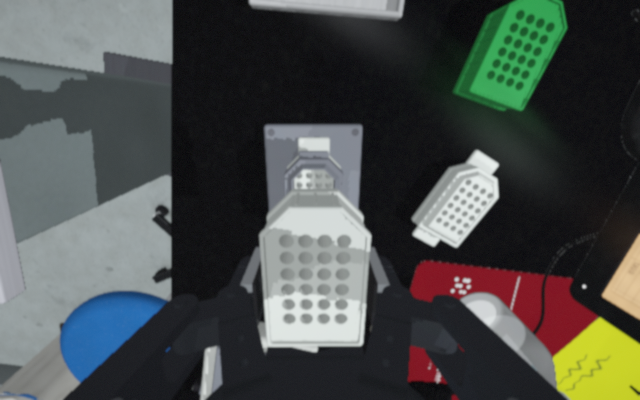

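Filter plate held level; frame stayed on the full plate. To the tray.

jog_arm:
  plan:
    - [[0.5, 0.04, 0, 0, 0, 0.057], [0.88, 0.06, 0, 0, 0, 0.057], [0.88, 0.05, 0, 0, 0, 0.057], [0.88, 0.04, 0, 0, 0, 0.057], [0.88, 0.035, 0.1, 0, 0, 0.057], [0.88, 0.03, 0.1, 0, 0, 0.057], [0.88, 0.02, 0.1, 0, 0, 0.057], [0.88, 0.01, 0.1, 0, 0, 0.057], [0.88, 0.01, 0.1, 0, 0, 0.057], [0.4, 0, 0.1, 0, 0, 0]]

```text
time_s: 6.3
position: [0.4699, 0.3698, 0.1128]
tool_rot: [[-0.097, 0.995, -0.001], [0.995, 0.097, -0.0], [-0.0, -0.001, -1.0]]
ft_force: [0.7, -0.1, -1.1]
grip_width: 0.0515
```

jog_arm:
  plan:
    - [[0, 0, 0, 0, 0, 0], [0, 0, 0, 0, 0, 0], [0, 0, 0, 0, 0, 0]]

```text
time_s: 6.6
position: [0.4712, 0.3664, 0.1141]
tool_rot: [[-0.093, 0.996, -0.0], [0.996, 0.093, -0.0], [-0.0, -0.0, -1.0]]
ft_force: [-0.7, 0.3, -0.2]
grip_width: 0.0518
```

```bash
python3 w.py w4; python3 - <<'E'
from h import *
im,d=vision.get_image('top'); crop(im,200,160,370,280,4.5,'t4.png')
goto([.4694,.3675,.0065],5.4,n=1)
E
```

```text
6.65 [0.47130426 0.36639725 0.11427729] [[-0.0931, 0.9957, 0.0], [0.9957, 0.0931, -0.0002], [-0.0002, 0.0, -1.0]] 0.051548550150601904 [26.5 32.4 76.7 -0.  70.9 21.2]
1 rows
[[0.03,-0.045,2.696,0.001,0.001,-0.007]]
```

View pics/w4.png

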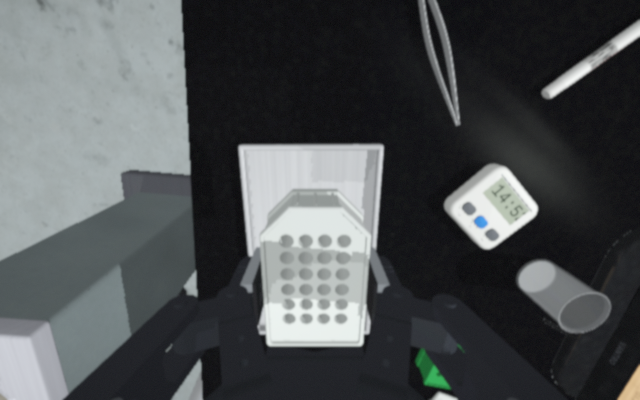

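View pics/t4.png

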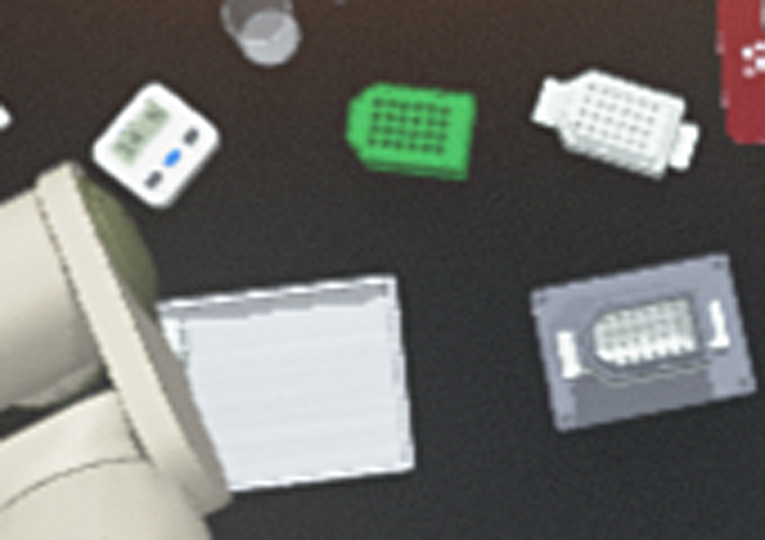

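```bash
python3 - <<'E'
from h import *
for u,v in [(242,148),(380,147),(248,250),(378,250)]: print(rayz('wrist',u,v,.008))
a=np.deg2rad(5.4); c=np.array([.4745,.3137])
for x in (-63,63): print(c+x/1000*np.array([np.cos(a),np.sin(a)])+.104*np.array([-np.sin(a),np.cos(a)]))
E
```

```text
[0.40398874 0.40881862 0.008     ]
[0.52581666 0.42104521 0.008     ]
[0.41079906 0.3070041  0.008     ]
[0.54126279 0.31912257 0.008     ]
[0.40199233 0.41130962]
[0.52743314 0.42316727]
```

jog_arm:
  plan:
    - [[0.03, -0.045, 0.7, 0, 0, 0], [0, 0, 0.7, 0, 0, 0], [0, 0, 0.5, 0, 0, 0], [0, 0, 0.3, 0, 0, 0], [0, 0, 0.2, 0, 0, 0], [0, 0, 0.1, 0, 0, 0], [0, 0, 0.05, 0, 0, 0], [0, 0, 0, 0, 0, 0], [0, 0, 0, 0, 0, 0]]

```text
time_s: 7.6
position: [0.4693, 0.3688, 0.0128]
tool_rot: [[-0.095, 0.996, 0.001], [0.996, 0.095, 0.001], [0.0, 0.001, -1.0]]
ft_force: [0.4, -0.4, -1.1]
grip_width: 0.0516
```

jog_arm:
  plan:
    - [[0, 0, 0.08, 0, 0, 0], [0, 0, 0.05, 0, 0, 0], [0, 0, 0.03, 0, 0, 0], [0, 0, 0, 0, 0, 0], [0, 0, 0, 0, 0, 0]]

```text
time_s: 8.1
position: [0.4689, 0.3686, 0.0058]
tool_rot: [[-0.095, 0.996, -0.0], [0.996, 0.095, -0.0], [-0.0, -0.0, -1.0]]
ft_force: [-1.2, -0.9, -0.0]
grip_width: 0.0514
```

jog_arm:
  plan:
    - [[0, 0, 0.015, 0, 0, 0], [0, 0, 0, 0, 0, 0]]

```text
time_s: 8.3
position: [0.469, 0.3686, 0.0057]
tool_rot: [[-0.095, 0.996, 0.0], [0.996, 0.095, 0.0], [0.0, 0.0, -1.0]]
ft_force: [-2.7, -0.2, 6.7]
grip_width: 0.0516
```

jog_arm:
  plan:
    - [[0, 0, 0.0, 0, 0, 0], [0, 0, 0, 0, 0, 0]]

```text
time_s: 8.5
position: [0.4689, 0.3686, 0.0057]
tool_rot: [[-0.095, 0.996, 0.0], [0.996, 0.095, 0.0], [0.0, 0.0, -1.0]]
ft_force: [-1.8, -0.8, 6.2]
grip_width: 0.0515
```

Contact (6 N). Open partly (the rim is close), record the pose, and rise.

jog_arm:
  plan:
    - [[0, 0, 0, 0, 0, 0], [0, 0, 0, 0, 0, 0], [0, 0, 0, 0, 0, 0], [0, 0, 0, 0, 0, 0], [0, 0, -0.1, 0, 0, 0], [0, 0, -0.4, 0, 0, 0], [0, 0, -0.7, 0, 0, 0], [0, 0, -0.9, 0, 0, 0], [0, 0, -0.9, 0, 0, 0], [0, 0, -0.5, 0, 0, 0]]
  grip: 0.55

```text
time_s: 9.5
position: [0.4696, 0.3689, 0.1485]
tool_rot: [[-0.095, 0.996, 0.004], [0.996, 0.095, 0.002], [0.002, 0.004, -1.0]]
ft_force: [1.0, 0.2, -1.0]
grip_width: 0.0662
```

```bash
python3 w.py w5; python3 - <<'E'
from m import *
W=np.load('w5.npy'); P=near(W,(.47,.365),.08,.025,.045); print(rect(P),np.median(P,0))
goto([.5012,.0517,.2],9.9)
E
```

```text
9.55 [0.47041077 0.36940433 0.15087296] [[-0.0947, 0.9955, 0.0073], [0.9955, 0.0947, 0.0036], [0.0029, 0.0076, -1.0]] 0.06622455738754998 [26.8 30.1 74.1 -0.  75.3 21.4]
(array([0.4701, 0.3699]), array([0.0517, 0.0798]), 5.33) [0.46990492 0.36961369 0.03085632]
9 rows
[[-0.886,0.003,-0.139,0.006,-0.002,-0.058],[-0.886,-0.005,-0.139,0.006,-0.002,-0.058],[-0.886,-0.013,-0.138,0.006,-0.002,-0.058],[-0.886,-0.021,-0.138,0.006,-0.002,-0.058],[-0.886,-0.029,-0.138,0.006,-0.002,-0.058],[-0.886,-0.036,-0.138,0.006,-0.002,-0.058],[-0.885,-0.044,-0.137,0.006,-0.002,-0.058],[-0.885,-0.052,-0.137,0.006,-0.002,-0.058],[-0.885,-0.06,-0.137,0.006,-0.002,-0.058]]
```

View pics/w5.png

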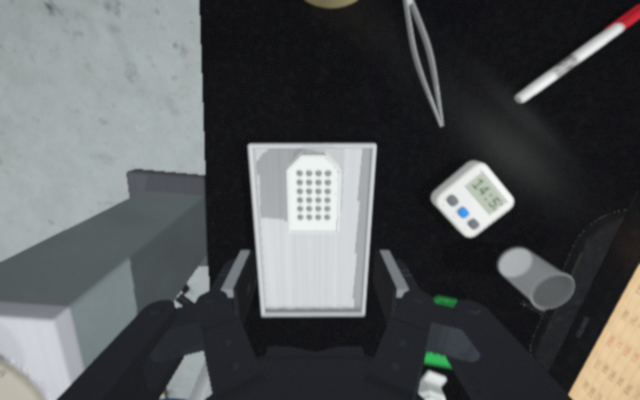

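jog_arm:
  plan:
    - [[-0.6, 0, -0.14, 0, 0, -0.058], [-0.89, -0.005, -0.14, 0, 0, -0.058], [-0.89, -0.01, -0.14, 0, 0, -0.058], [-0.89, -0.02, -0.14, 0, 0, -0.058], [-0.89, -0.03, 0, 0, 0, -0.058], [-0.89, -0.04, 0, 0, 0, -0.058], [-0.89, -0.05, 0, 0, 0, -0.058], [-0.89, -0.05, 0, 0, 0, -0.058], [-0.89, -0.06, 0, 0, 0, -0.058], [-0.3, 0, 0, 0, 0, 0]]
  grip: 1

```text
time_s: 10.55
position: [0.5009, 0.0466, 0.1675]
tool_rot: [[-0.17, 0.986, -0.0], [0.986, 0.17, -0.0], [-0.0, -0.0, -1.0]]
ft_force: [0.6, 0.5, 0.2]
grip_width: 0.0856
```

jog_arm:
  plan:
    - [[0, 0, 0, 0, 0, 0], [0, 0, 0, 0, 0, 0], [0, 0, 0, 0, 0, 0]]

```text
time_s: 10.85
position: [0.5006, 0.0504, 0.1675]
tool_rot: [[-0.173, 0.985, -0.0], [0.985, 0.173, 0.0], [0.0, -0.0, -1.0]]
ft_force: [0.4, 0.0, -0.5]
grip_width: 0.0856
```

```bash
python3 w.py w6; python3 - <<'E'
from m import *
W=np.load('w6.npy'); P=near(W,(.5,.05),.08,.039,.065,1); print(rect(P),np.median(P,0))
P=near(W,(.4,-.19),.2,.035,.06); print(rect(P),np.median(P,0))
P=near(W,(.645,.063),.08,.012,.035); print(rect(P),np.median(P,0))
goto([.5012,.0517,.033],9.9,n=1)
E
```

```text
10.9 [0.50058666 0.05034413 0.16750613] [[-0.1736, 0.9848, -0.0002], [0.9848, 0.1736, 0.0002], [0.0002, -0.0001, -1.0]] 0.08549884992204433 [ -7.8  20.6  87.8   0.   71.7 -17.8]
(array([0.5015, 0.0523]), array([0.0521, 0.0913]), 9.81) [0.50011265 0.05648786 0.04752629]
(array([ 0.4668, -0.0876]), array([0.0969, 0.1862]), 5.95) [ 0.46214013 -0.14642784  0.04330713]
(array([0.6489, 0.0651]), array([0.0789, 0.0516]), 69.86) [0.64639538 0.06633889 0.02244653]
1 rows
[[0.03,0.021,3.363,-0.001,-0.002,0.012]]
```

View pics/w6.png

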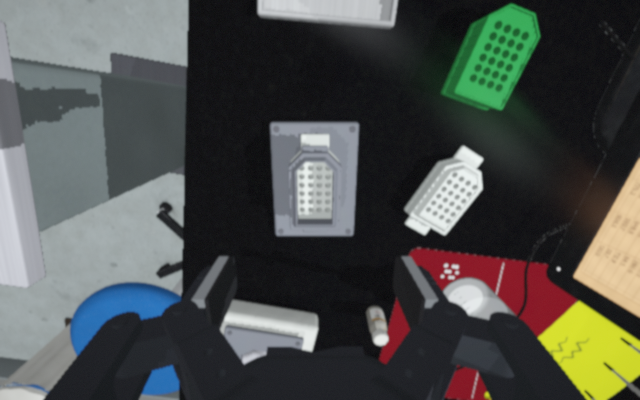

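jog_arm:
  plan:
    - [[0.045, 0.025, 0.7, 0, 0, 0.01], [0, 0, 0.8, 0, 0, 0], [0, 0, 0.7, 0, 0, 0], [0, 0, 0.5, 0, 0, 0], [0, 0, 0.4, 0, 0, 0], [0, 0, 0.2, 0, 0, 0], [0, 0, 0.04, 0, 0, 0], [0, 0, 0, 0, 0, 0], [0, 0, 0, 0, 0, 0]]

```text
time_s: 11.8
position: [0.5019, 0.0512, 0.0347]
tool_rot: [[-0.171, 0.985, 0.001], [0.985, 0.171, -0.0], [-0.0, 0.001, -1.0]]
ft_force: [0.7, -0.5, 0.5]
grip_width: 0.0855
```

```bash
python3 - <<'E'
from h import *
goto([.5013,.0522,.033],9.9,n=1)
E
```

```text
1 rows
[[0.027,-0.01,0.042,0.009,0.003,-0.007]]
```

jog_arm:
  plan:
    - [[0.02, -0.01, 0.03, 0, 0, 0], [0, 0, 0, 0, 0, 0]]

```text
time_s: 12.0
position: [0.501, 0.0519, 0.033]
tool_rot: [[-0.171, 0.985, 0.001], [0.985, 0.171, -0.0], [-0.0, 0.001, -1.0]]
ft_force: [-0.4, 0.1, -0.8]
grip_width: 0.0855
```

jog_arm:
  plan:
    - [[0, 0, 0, 0, 0, 0], [0, 0, 0, 0, 0, 0], [0, 0, 0, 0, 0, 0], [0, 0, 0, 0, 0, 0], [0, 0, 0, 0, 0, 0], [0, 0, 0, 0, 0, 0], [0, 0, 0, 0, 0, 0], [0, 0, 0, 0, 0, 0]]
  grip: -1
  squeeze: 25

```text
time_s: 12.8
position: [0.501, 0.0518, 0.033]
tool_rot: [[-0.171, 0.985, 0.0], [0.985, 0.171, -0.0], [-0.0, 0.0, -1.0]]
ft_force: [-0.9, 0.4, 5.2]
grip_width: 0.0513
```

jog_arm:
  plan:
    - [[0, 0, -0.1, 0, 0, 0], [0, 0, -0.2, 0, 0, 0], [0, 0, -0.4, 0, 0, 0], [0, 0, -0.6, 0, 0, 0], [0, 0, -0.6, 0, 0, 0], [0, 0, -0.3, 0, 0, 0], [0, 0, 0, 0, 0, 0], [0, 0, 0, 0, 0, 0]]

```text
time_s: 13.6
position: [0.5007, 0.0518, 0.1206]
tool_rot: [[-0.171, 0.985, -0.0], [0.985, 0.171, 0.0], [0.0, -0.0, -1.0]]
ft_force: [-0.3, -0.5, -0.7]
grip_width: 0.051
```

```bash
python3 w.py w7; python3 - <<'E'
from h import *
im,d=vision.get_image('scene'); crop(im,180,120,390,290,3.4,'s7.png')
goto([.4787,.2639,.1],5.4)
E
```

```text
13.65 [0.50056056 0.05184245 0.12013924] [[-0.1706, 0.9853, -0.0011], [0.9853, 0.1706, 0.0001], [0.0003, -0.0011, -1.0]] 0.05114100910121155 [ -7.6  23.8  91.6  -0.   64.6 -17.4]
6 rows
[[0.886,0.061,0.083,-0.002,-0.001,0.086],[0.887,0.05,0.083,-0.002,-0.001,0.086],[0.887,0.039,0.083,-0.002,-0.001,0.086],[0.888,0.027,0.083,-0.002,-0.001,0.086],[0.888,0.016,0.083,-0.002,-0.001,0.086],[0.888,0.004,0.083,-0.002,-0.001,0.086]]
```

View pics/s7.png

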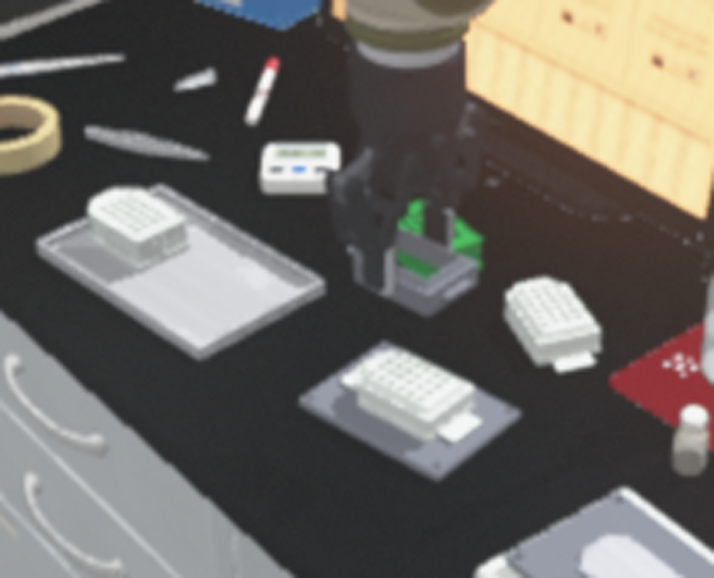

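View pics/w7.png

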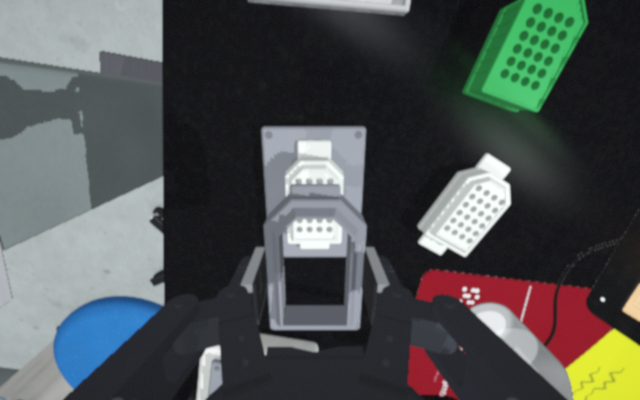

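Frame held alone, full plate stays. To the near end of the tray.

jog_arm:
  plan:
    - [[0.5, 0.03, 0, 0, 0, 0.07], [0.88, 0.06, 0, 0, 0, 0.08], [0.88, 0.05, 0, 0, 0, 0.08], [0.88, 0.03, 0.1, 0, 0, 0.08], [0.88, 0.02, 0.1, 0, 0, 0.08], [0.88, 0.01, 0.1, 0, 0, 0.08], [0.4, 0, 0.1, 0, 0, 0.03], [0, 0, 0.1, 0, 0, 0], [0, 0, 0, 0, 0, 0], [0, 0, 0, 0, 0, 0]]

```text
time_s: 14.7
position: [0.4799, 0.2621, 0.1004]
tool_rot: [[-0.095, 0.995, -0.001], [0.995, 0.095, -0.0], [-0.0, -0.001, -1.0]]
ft_force: [-0.3, 0.4, -0.3]
grip_width: 0.0516
```

```bash
python3 w.py w8; python3 - <<'E'
from h import *
goto([.479,.2639,.013],5.4,n=1)
E
```

```text
14.75 [0.48006353 0.26200867 0.10066953] [[-0.0951, 0.9955, -0.0003], [0.9955, 0.0951, -0.0002], [-0.0002, -0.0003, -1.0]] 0.051357949403105965 [16.2 29.  86.1 -0.  65.  10.8]
1 rows
[[0.05,-0.021,2.192,-0.002,0.001,0.006]]
```

View pics/w8.png

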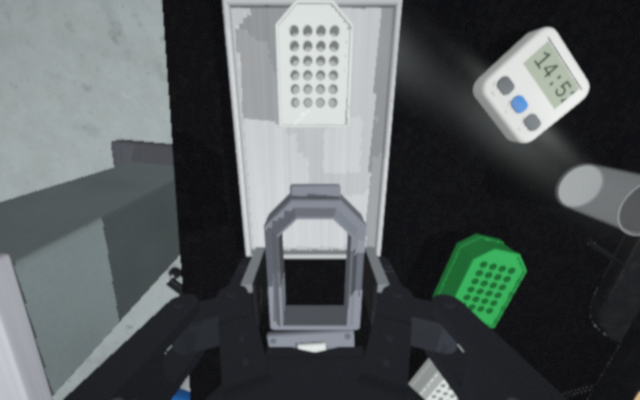

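```bash
python3 - <<'E'
from h import *
a=np.deg2rad(5.4);c=np.array([.4745,.3137])
for u,v in [(258,252),(372,252),(248,256),(386,256)]:
    p=rayz('wrist',u,v,.008)[:2]-c; print(p@[np.cos(a),np.sin(a)],p@[-np.sin(a),np.cos(a)])
p=np.array([.479,.2645])-c; print(p@[np.cos(a),np.sin(a)],p@[-np.sin(a),np.cos(a)])
E
```

```text
-0.05205574000378505 -0.10020231220122078
0.05678907291309696 -0.10012937988742186
-0.06194026495085442 -0.10454674884250872
0.07052463797294758 -0.10445808532452229
-0.000150100174557038 -0.04940513606840482
```

jog_arm:
  plan:
    - [[0.05, -0.02, 0.6, 0, 0, 0], [0, 0, 0.6, 0, 0, 0], [0, 0, 0.45, 0, 0, 0], [0, 0, 0.3, 0, 0, 0], [0, 0, 0.15, 0, 0, 0], [0, 0, 0.07, 0, 0, 0], [0, 0, 0, 0, 0, 0], [0, 0, 0, 0, 0, 0]]

```text
time_s: 15.55
position: [0.4792, 0.265, 0.0146]
tool_rot: [[-0.096, 0.995, 0.001], [0.995, 0.096, 0.0], [0.0, 0.001, -1.0]]
ft_force: [0.3, 0.1, -0.2]
grip_width: 0.051
```

jog_arm:
  plan:
    - [[0, 0, 0.08, 0, 0, 0], [0, 0, 0.06, 0, 0, 0], [0, 0, 0.01, 0, 0, 0], [0, 0, 0, 0, 0, 0], [0, 0, 0, 0, 0, 0]]

```text
time_s: 16.05
position: [0.4789, 0.2649, 0.008]
tool_rot: [[-0.096, 0.995, 0.0], [0.995, 0.096, 0.0], [0.0, 0.0, -1.0]]
ft_force: [0.1, 0.2, 0.1]
grip_width: 0.0515
```

jog_arm:
  plan:
    - [[0, 0, 0.04, 0, 0, 0], [0, 0, 0.01, 0, 0, 0], [0, 0, 0, 0, 0, 0], [0, 0, 0, 0, 0, 0]]

```text
time_s: 16.45
position: [0.4789, 0.2649, 0.006]
tool_rot: [[-0.096, 0.995, 0.0], [0.995, 0.096, 0.0], [0.0, 0.0, -1.0]]
ft_force: [-0.6, -0.3, 1.8]
grip_width: 0.0514
```

Just touching. Release and rise.

jog_arm:
  plan:
    - [[0, 0, 0.005, 0, 0, 0], [0, 0, 0, 0, 0, 0], [0, 0, 0, 0, 0, 0], [0, 0, 0, 0, 0, 0], [0, 0, -0.1, 0, 0, 0], [0, 0, -0.4, 0, 0, 0], [0, 0, -0.7, 0, 0, 0], [0, 0, -0.9, 0, 0, 0], [0, 0, -0.9, 0, 0, 0], [0, 0, -0.9, 0, 0, 0]]
  grip: 0.55

```text
time_s: 17.45
position: [0.4785, 0.2648, 0.1635]
tool_rot: [[-0.096, 0.995, 0.0], [0.995, 0.096, 0.0], [-0.0, 0.0, -1.0]]
ft_force: [0.6, 0.6, -1.1]
grip_width: 0.0662
```

```bash
python3 w.py w9; python3 - <<'E'
from m import *
W=np.load('w9.npy'); P=near(W,(.478,.265),.056,.014,.04,1); print(rect(P),np.median(P,0))
goto([.47,-.185,.25],-1.5)
E
```

```text
17.5 [0.48077865 0.26557674 0.16946335] [[-0.0966, 0.9953, 0.0097], [0.9953, 0.0965, 0.0029], [0.0019, 0.01, -0.9999]] 0.06609954132997461 [16.6 24.5 80.8 -0.  74.1 11. ]
(array([0.4799, 0.2661]), array([0.0521, 0.0905]), 5.42) [0.47944353 0.26886325 0.0207235 ]
13 rows
[[-0.86,-0.103,-0.158,0.005,-0.001,0.063],[-0.861,-0.095,-0.157,0.005,-0.001,0.063],[-0.862,-0.087,-0.157,0.005,-0.001,0.063],[-0.863,-0.079,-0.157,0.005,-0.001,0.063],[-0.864,-0.071,-0.157,0.005,-0.001,0.063],[-0.864,-0.063,-0.156,0.005,-0.001,0.063],[-0.865,-0.055,-0.156,0.005,-0.001,0.063],[-0.865,-0.046,-0.156,0.005,-0.001,0.063],[-0.866,-0.038,-0.156,0.005,-0.001,0.063],[-0.866,-0.03,-0.156,0.005,-0.001,0.063]]
[[-0.866,-0.022,-0.155,0.005,-0.001,0.063],[-0.867,-0.014,-0.155,0.005,-0.001,0.063],[-0.867,-0.006,-0.155,0.005,-0.001,0.063]]
```

View pics/w9.png

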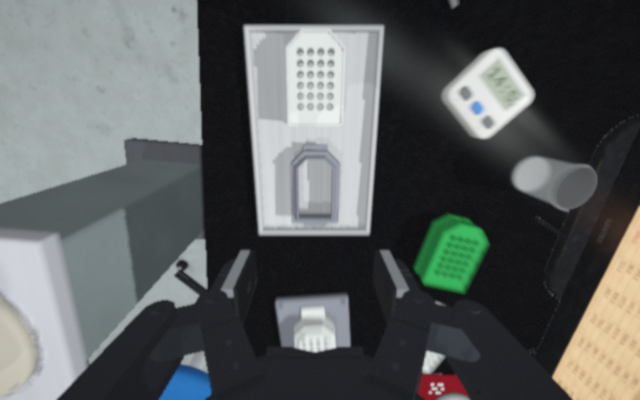

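```bash
python3 - <<'E'
from h import *
W=np.load('W0.npy')
for u in range(460,540,8): print(u,np.round(W[240,u],3),np.round(W[200,u],3))
E
```

```text
460 [ 0.48  -0.297 -0.006] [ 0.602 -0.308 -0.005]
468 [ 0.479 -0.318  0.   ] [ 0.6   -0.331 -0.001]
476 [ 0.479 -0.343 -0.003] [ 0.599 -0.355  0.001]
484 [ 0.479 -0.368 -0.007] [ 0.599 -0.379 -0.   ]
492 [ 0.477 -0.389  0.002] [ 0.591 -0.389  0.034]
500 [ 0.47  -0.388  0.06 ] [ 0.585 -0.402  0.059]
508 [ 0.472 -0.419  0.039] [ 0.584 -0.425  0.06 ]
516 [ 0.449 -0.356  0.227] [ 0.541 -0.354  0.257]
524 [ 0.444 -0.356  0.266] [ 0.537 -0.364  0.275]
532 [ 0.442 -0.369  0.277] [ 0.535 -0.38   0.281]
```

jog_arm:
  plan:
    - [[-0.5, -0.1, -0.16, 0, 0, 0.06], [-0.86, -0.1, -0.16, 0, 0, 0.06], [-0.86, -0.09, -0.16, 0, 0, 0.06], [-0.86, -0.08, -0.16, 0, 0, 0.06], [-0.86, -0.07, -0.16, 0, 0, 0.06], [-0.86, -0.06, -0.16, 0, 0, 0.06], [-0.86, -0.05, -0.16, 0, 0, 0.06], [-0.86, -0.04, -0.16, 0, 0, 0.06], [-0.5, -0.03, -0.16, 0, 0, 0.06], [0, 0, 0, 0, 0, 0]]
  grip: 1

```text
time_s: 18.5
position: [0.4713, -0.0191, 0.22]
tool_rot: [[-0.012, 1.0, 0.002], [1.0, 0.012, -0.001], [-0.001, 0.002, -1.0]]
ft_force: [-0.3, 0.7, 1.0]
grip_width: 0.0857
```

```bash
python3 w.py w10; python3 - <<'E'
from h import *
im,d=vision.get_image('top'); cv2.imwrite('pics/t10.png',im[:,:,::-1]); W=world('top',d)
m=(W[...,2]>.2)&(W[...,0]>.1)&(W[...,0]<.7)&(W[...,1]>-.33)
for x in np.arange(.1,.62,.04):
    a=W[m&(abs(W[...,0]-x)<.02)]
    if len(a): print(round(x,2),np.round([a[:,1].min(),a[:,1].max(),a[:,2].min(),a[:,2].max()],3))
E
```

```text
18.55 [ 0.47104543 -0.01770015  0.21951605] [[-0.0134, 0.9999, 0.0006], [0.9999, 0.0134, -0.0], [-0.0, 0.0006, -1.0]] 0.08546203839883706 [-16.6  14.5  87.4   0.   78.1 -17.4]
0.18 [-0.002  0.014  0.631  0.66 ]
0.22 [0.002 0.25  0.599 0.708]
0.26 [-0.011  0.241  0.568  0.698]
0.3 [-0.02   0.093  0.542  0.621]
0.34 [-0.046  0.081  0.5    0.588]
0.38 [-0.057  0.077  0.446  0.556]
0.42 [-0.079  0.066  0.27   0.54 ]
0.46 [-0.086  0.054  0.292  0.533]
0.5 [-0.085  0.052  0.464  0.526]
0.54 [0.014 0.032 0.492 0.507]
```

View pics/t10.png

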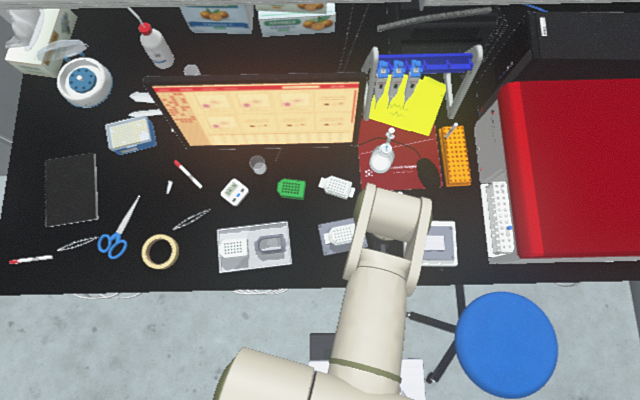

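View pics/w10.png

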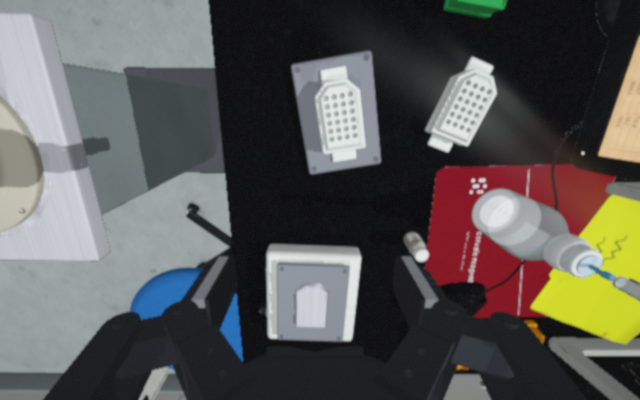

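```bash
python3 - <<'E'
from h import *
goto([.47,-.17,.25],-1.5)
E
```

```text
5 rows
[[-0.766,-0.016,-0.154,-0.0,-0.0,0.055],[-0.766,-0.009,-0.154,-0.0,-0.0,0.055],[-0.766,-0.003,-0.154,-0.0,-0.0,0.055],[-0.766,0.003,-0.154,-0.0,-0.0,0.055],[-0.766,0.009,-0.154,-0.0,-0.0,0.055]]
```

jog_arm:
  plan:
    - [[-0.76, -0.01, -0.15, 0, 0, 0.055], [-0.76, -0.01, -0.15, 0, 0, 0.055], [-0.76, 0, -0.15, 0, 0, 0.055], [-0.76, 0, -0.15, 0, 0, 0.055], [-0.76, 0.01, -0.15, 0, 0, 0.055], [0, 0, 0, 0, 0, 0], [0, 0, 0, 0, 0, 0], [0, 0, 0, 0, 0, 0]]

```text
time_s: 19.4
position: [0.4705, -0.1675, 0.249]
tool_rot: [[0.024, 1.0, -0.001], [1.0, -0.024, 0.001], [0.001, -0.001, -1.0]]
ft_force: [-0.4, -0.2, -0.2]
grip_width: 0.0856
```

```bash
python3 w.py w11; python3 - <<'E'
from m import *
W=np.load('w11.npy')
for z0,z1 in [(.035,.06),(.0455,.06)]:
    P=near(W,(.47,-.2),.1,z0,z1,3); print(rect(P),np.median(P,0),len(P))
im=cv2.imread('pics/w11.png'); cv2.imwrite('pics/w11c.png',cv2.resize(im[100:280,200:430],None,fx=3.4,fy=3.3,interpolation=cv2.INTER_CUBIC))
E
```

```text
19.45 [ 0.47050689 -0.16756337  0.24903873] [[0.0239, 0.9997, -0.0006], [0.9997, -0.0239, 0.0006], [0.0006, -0.0006, -1.0]] 0.08523121716214455 [-33.2  16.   80.2   0.   83.9 -31.8]
(array([ 0.4706, -0.1993]), array([0.1276, 0.0983]), 88.28) [ 0.47062525 -0.19272242  0.0435717 ] 6776
(array([ 0.471 , -0.1993]), array([0.0683, 0.041 ]), 87.57) [ 0.47061605 -0.19863201  0.04824688] 1502
```

View pics/w11.png

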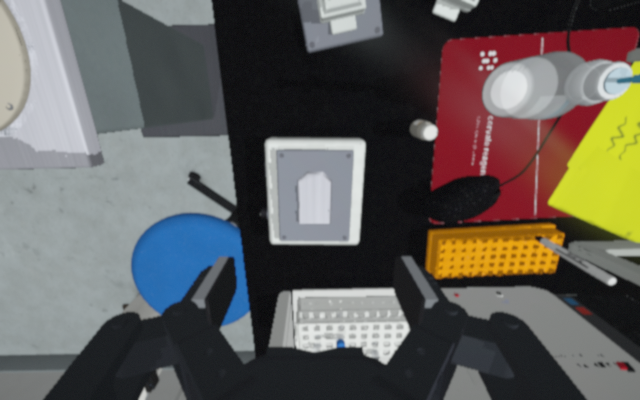

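```bash
python3 - <<'E'
from m import *
im=cv2.imread('pics/w11.png'); print(im[215,290],im[200,315],im[242,300],im[150,290])
ci=cam('wrist')
hsv=cv2.cvtColor(im,cv2.COLOR_BGR2HSV); g=im.min(2).astype(int)
roi=np.zeros(g.shape,bool); roi[135:250,262:370]=1
def fit(m,z,nm):
    c=max(cv2.findContours(m.astype(np.uint8),0,1)[0],key=cv2.contourArea)[:,0]
    P=np.array([rayz('wrist',u,v,z,ci) for u,v in c]); print(nm,rect(P),cv2.contourArea(c))
w=(g>205)&roi  # white
for t in (165,175,185,195): 
    m=roi&(g>t); 
    n,l,st,_=cv2.connectedComponentsWithStats(m.astype(np.uint8))
    k=l[200,315]
    if k: fit(l==k,.0485,f'reg{t}')
for t in (190,200):
    m=roi&(g>=t)
    # platform = hole inside housing
    h=(~m)&roi; h=cv2.morphologyEx(h.astype(np.uint8),cv2.MORPH_OPEN,np.ones((3,3)))
    n,l,st,_=cv2.connectedComponentsWithStats(h); k=l[215,290]; fit(l==k,.044,f'plat{t}')
E
```

```text
[160 149 144] [214 207 205] [205 206 202] [143 135 131]
reg165 (array([ 0.4706, -0.1976]), array([0.07  , 0.0413]), 88.99) 1470.0
reg175 (array([ 0.4707, -0.1975]), array([0.0702, 0.0401]), 87.99) 1413.0
reg185 (array([ 0.4704, -0.1983]), array([0.0687, 0.0388]), 89.39) 1340.0
reg195 (array([ 0.4709, -0.1975]), array([0.0676, 0.0376]), 87.64) 1260.5
plat190 (array([ 0.4724, -0.1958]), array([0.1568, 0.1505]), 88.62) 12198.0
plat200 (array([ 0.4724, -0.1958]), array([0.1568, 0.1505]), 88.62) 12198.0
```

View pics/w11c.png

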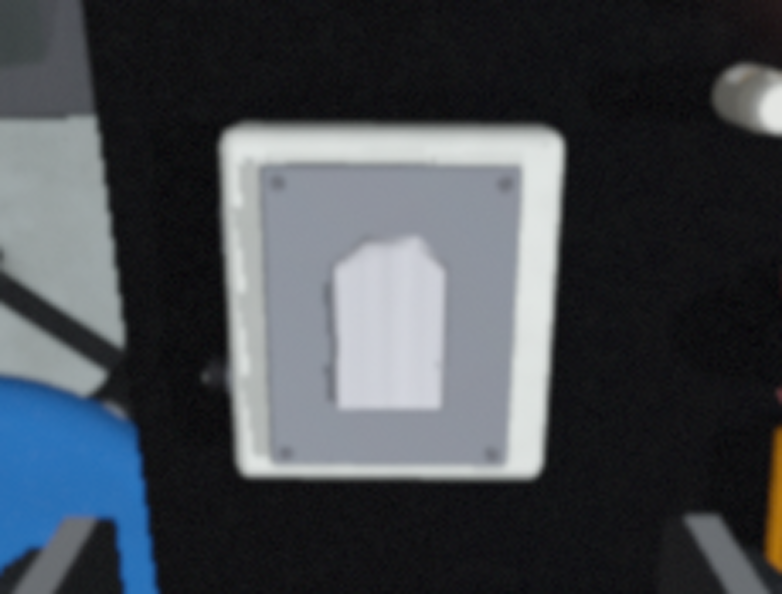

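```bash
python3 - <<'E'
from m import *
C=[(259,163),(523,166),(509,465),(270,462)]; S=[(277,183),(505,184),(491,455),(286,453)]
for L in (C,S):
    P=np.array([rayz('wrist',200+(x+.5)/3.4-.5,100+(y+.5)/3.3-.5,.044)[:2] for x,y in L]); 
    e=lambda a,b:(np.linalg.norm(P[a]-P[b]).round(4),np.rad2deg(np.arctan2(*(P[a]-P[b])[::-1])).round(2))
    print(P.mean(0),e(1,0),e(2,3),e(0,3),e(1,2))
P=near(np.load('w11.npy'),(.47,-.2),.1,.041,.0455,3)
print(rect(P))
E
```

```text
[ 0.47084373 -0.19763521] (np.float64(0.0965), np.float64(-2.05)) (np.float64(0.0977), np.float64(-2.21)) (np.float64(0.1251), np.float64(88.07)) (np.float64(0.1254), np.float64(88.62))
[ 0.47059334 -0.19899439] (np.float64(0.0839), np.float64(-1.64)) (np.float64(0.0835), np.float64(-2.02)) (np.float64(0.1134), np.float64(88.22)) (np.float64(0.1139), np.float64(88.01))
(array([ 0.4706, -0.1991]), array([0.1273, 0.0977]), 88.19)
```

```bash
python3 - <<'E'
from h import *
goto([.501,.0522,.15],9.85)
E
```

```text
7 rows
[[0.787,0.09,0.354,-0.0,-0.001,-0.186],[0.784,0.112,0.354,-0.0,-0.001,-0.186],[0.781,0.134,0.354,-0.0,-0.001,-0.186],[0.777,0.156,0.354,-0.0,-0.001,-0.186],[0.772,0.178,0.354,-0.0,-0.001,-0.186],[0.767,0.199,0.354,-0.0,-0.001,-0.186],[0.761,0.22,0.354,-0.0,-0.001,-0.186]]
```

jog_arm:
  plan:
    - [[0.79, 0.09, 0.2, 0, 0, -0.186], [0.784, 0.112, 0.3, 0, 0, -0.186], [0.781, 0.134, 0.35, 0, 0, -0.186], [0.777, 0.156, 0.4, 0, 0, -0.186], [0.772, 0.178, 0.4, 0, 0, -0.186], [0.767, 0.2, 0.4, 0, 0, -0.186], [0.761, 0.22, 0.4, 0, 0, -0.186], [0, 0, 0, 0, 0, 0], [0, 0, 0, 0, 0, 0], [0, 0, 0, 0, 0, 0]]

```text
time_s: 20.45
position: [0.5016, 0.0505, 0.1518]
tool_rot: [[-0.169, 0.986, 0.001], [0.986, 0.169, -0.0], [-0.0, 0.001, -1.0]]
ft_force: [-0.4, 1.3, -0.2]
grip_width: 0.0854
```

```bash
python3 w.py w12; python3 - <<'E'
from m import *
W=np.load('w12.npy'); 
P=near(W,(.5,.05),.08,.025,.06,1); print(rect(P),np.median(P,0))
goto([.501,.0522,.0135],9.85,n=1)
E
```

```text
20.5 [0.50165048 0.05021722 0.15189284] [[-0.1679, 0.9858, 0.0011], [0.9858, 0.1679, -0.0003], [-0.0004, 0.001, -1.0]] 0.0858415674675934 [ -7.8  21.6  89.   -0.   69.3 -17.4]
(array([0.5013, 0.0526]), array([0.0509, 0.0787]), 9.93) [0.50093344 0.05364753 0.03284076]
1 rows
[[0.053,-0.011,3.46,0.007,0.003,-0.021]]
```

View pics/w12.png

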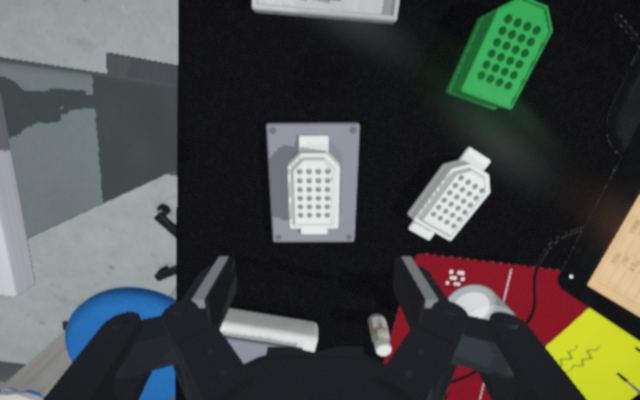

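jog_arm:
  plan:
    - [[0.055, -0.01, 0.7, 0, 0, -0.02], [0, 0, 0.8, 0, 0, 0], [0, 0, 0.7, 0, 0, 0], [0, 0, 0.5, 0, 0, 0], [0, 0, 0.4, 0, 0, 0], [0, 0, 0.2, 0, 0, 0], [0, 0, 0.06, 0, 0, 0], [0, 0, 0, 0, 0, 0], [0, 0, 0, 0, 0, 0]]

```text
time_s: 21.4
position: [0.5012, 0.0526, 0.0177]
tool_rot: [[-0.171, 0.985, 0.002], [0.985, 0.171, -0.0], [-0.0, 0.001, -1.0]]
ft_force: [-0.1, -0.2, 0.1]
grip_width: 0.0853
```

```bash
python3 - <<'E'
from h import *
goto([.501,.0524,.0135],9.85,n=1)
E
```

```text
1 rows
[[-0.005,-0.006,0.106,0.01,0.003,0.002]]
```

jog_arm:
  plan:
    - [[0, 0, 0.06, 0, 0, 0], [0, 0, 0, 0, 0, 0], [0, 0, 0, 0, 0, 0]]

```text
time_s: 21.7
position: [0.5008, 0.0528, 0.0147]
tool_rot: [[-0.172, 0.985, 0.0], [0.985, 0.172, -0.0], [-0.0, 0.0, -1.0]]
ft_force: [0.6, 0.5, 1.1]
grip_width: 0.0854
```

jog_arm:
  plan:
    - [[0, 0, 0.03, 0, 0, 0], [0, 0, 0, 0, 0, 0], [0, 0, 0, 0, 0, 0]]

```text
time_s: 22.0
position: [0.5008, 0.0528, 0.0133]
tool_rot: [[-0.172, 0.985, 0.0], [0.985, 0.172, -0.0], [-0.0, 0.0, -1.0]]
ft_force: [0.2, -0.7, 0.9]
grip_width: 0.0855
```

jog_arm:
  plan:
    - [[0, 0, 0, 0, 0, 0], [0, 0, 0, 0, 0, 0], [0, 0, 0, 0, 0, 0], [0, 0, 0, 0, 0, 0], [0, 0, 0, 0, 0, 0], [0, 0, 0, 0, 0, 0], [0, 0, 0, 0, 0, 0], [0, 0, 0, 0, 0, 0]]
  grip: -1
  squeeze: 25

```text
time_s: 22.8
position: [0.5008, 0.0528, 0.0135]
tool_rot: [[-0.172, 0.985, 0.0], [0.985, 0.172, -0.0], [-0.0, 0.0, -1.0]]
ft_force: [-1.1, 0.2, 4.6]
grip_width: 0.0516
```

jog_arm:
  plan:
    - [[0, 0, -0.1, 0, 0, 0], [0, 0, -0.2, 0, 0, 0], [0, 0, -0.4, 0, 0, 0], [0, 0, -0.7, 0, 0, 0], [0, 0, -0.8, 0, 0, 0], [0, 0, -0.5, 0, 0, 0], [0, 0, -0.2, 0, 0, 0], [0, 0, 0, 0, 0, 0], [0, 0, 0, 0, 0, 0]]

```text
time_s: 23.7
position: [0.5002, 0.0529, 0.1284]
tool_rot: [[-0.172, 0.985, -0.002], [0.985, 0.172, 0.0], [0.0, -0.002, -1.0]]
ft_force: [-0.3, -0.9, -1.4]
grip_width: 0.0514
```

```bash
python3 w.py w13; python3 - <<'E'
from m import *
W=np.load('w13.npy'); im,d=vision.get_image('scene'); crop(im,220,120,420,290,3.4,'s13.png')
P=near(W,(.501,.05),.08,.11,.2,1); print(rect(P),np.median(P,0))
goto([.4707,-.199,.12],-1.85)
E
```

```text
23.75 [0.50013326 0.05288109 0.12820765] [[-0.1716, 0.9852, -0.0022], [0.9852, 0.1716, 0.0003], [0.0007, -0.0021, -1.0]] 0.0514353193039171 [ -7.5  23.2  91.    0.   65.9 -17.4]
(array([0.5012, 0.0559]), array([0.104 , 0.0947]), 51.12) [0.49906305 0.0595364  0.14952185]
7 rows
[[-0.868,-0.258,0.029,-0.002,-0.0,0.195],[-0.875,-0.233,0.029,-0.002,-0.0,0.195],[-0.882,-0.207,0.029,-0.002,-0.0,0.195],[-0.887,-0.181,0.029,-0.002,-0.0,0.195],[-0.892,-0.155,0.029,-0.002,-0.0,0.195],[-0.896,-0.129,0.029,-0.002,-0.0,0.195],[-0.9,-0.103,0.029,-0.002,-0.0,0.195]]
```

View pics/s13.png

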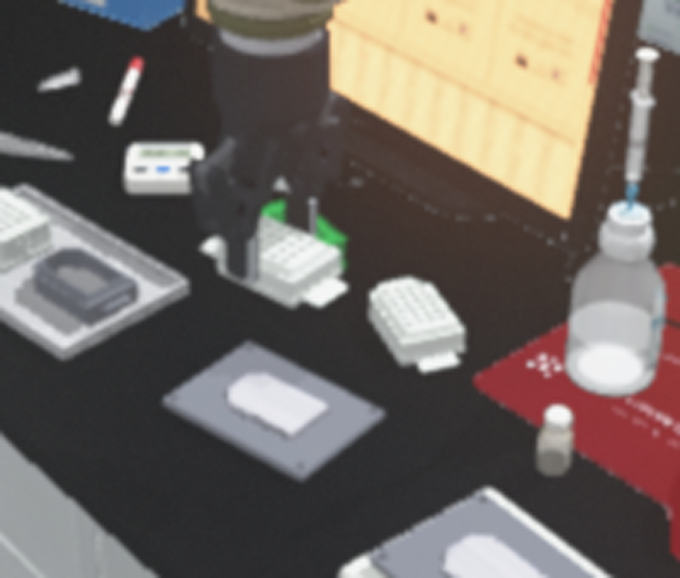

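Full plate held level. To the mixer.

jog_arm:
  plan:
    - [[-0.5, -0.15, 0, 0, 0, 0.15], [-0.87, -0.24, 0, 0, 0, 0.195], [-0.875, -0.22, 0, 0, 0, 0.195], [-0.88, -0.2, 0, 0, 0, 0.195], [-0.885, -0.18, 0, 0, 0, 0.195], [-0.89, -0.15, 0, 0, 0, 0.195], [-0.9, -0.13, 0, 0, 0, 0.195], [-0.4, -0.05, 0, 0, 0, 0.04], [0, 0, 0, 0, 0, 0], [0, 0, 0, 0, 0, 0]]

```text
time_s: 24.8
position: [0.4672, -0.198, 0.1288]
tool_rot: [[0.031, 1.0, -0.001], [1.0, -0.031, 0.001], [0.001, -0.001, -1.0]]
ft_force: [-0.0, 0.5, -1.3]
grip_width: 0.0511
```

jog_arm:
  plan:
    - [[0, 0, 0, 0, 0, 0], [0, 0, 0, 0, 0, 0]]

```text
time_s: 25.0
position: [0.4676, -0.1977, 0.1293]
tool_rot: [[0.03, 1.0, -0.0], [1.0, -0.03, 0.0], [0.0, -0.0, -1.0]]
ft_force: [-1.3, 0.0, -1.2]
grip_width: 0.0514
```

```bash
python3 w.py w14; python3 - <<'E'
from m import *
goto([.4707,-.199,.06],-1.85,n=1)
E
```

```text
25.05 [ 0.46759215 -0.19786429  0.12935176] [[0.03, 0.9996, -0.0001], [0.9996, -0.03, 0.0002], [0.0002, -0.0001, -1.0]] 0.05137712751455648 [-36.3  23.5  90.2   0.   66.2 -34.6]
1 rows
[[-0.026,0.079,1.734,-0.0,-0.001,0.015]]
```

View pics/w14.png

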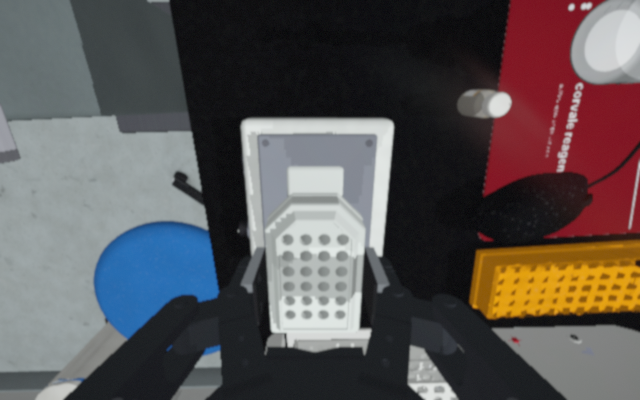

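```bash
python3 - <<'E'
from m import *
P=np.array([rayz('wrist',u,v,.044)[:2] for u,v in [(265.5,143),(369,143)]]);d=P[1]-P[0]
y=np.array([0.032,.9995]); print(P,np.linalg.norm(d),np.rad2deg(np.arctan2(d[1],d[0])),P.mean(0)-y*.0568)
E
```

```text
[[ 0.43090995 -0.1411414 ]
 [ 0.51448717 -0.14367445]] 0.08361559480004689 -1.7359785430789474 [ 0.47088096 -0.19917953]
```

Consistent: seat (0.4708,-0.199). Descend to just above.

jog_arm:
  plan:
    - [[-0.02, 0.08, 0.5, 0, 0, 0.01], [0, 0, 0.5, 0, 0, 0], [0, 0, 0.4, 0, 0, 0], [0, 0, 0.2, 0, 0, 0], [0, 0, 0.1, 0, 0, 0], [0, 0, 0, 0, 0, 0], [0, 0, 0, 0, 0, 0]]

```text
time_s: 25.75
position: [0.4709, -0.1999, 0.0619]
tool_rot: [[0.033, 0.999, 0.001], [0.999, -0.033, -0.001], [-0.001, 0.001, -1.0]]
ft_force: [0.1, -0.4, -0.3]
grip_width: 0.0516
```

```bash
python3 w.py w15; python3 - <<'E'
from m import *
im,d=vision.get_image('scene'); crop(im,300,230,430,340,5,'s15.png')
goto([.4707,-.199,.0475],-1.85,n=1)
E
```

```text
25.8 [ 0.47091982 -0.19992217  0.06199618] [[0.0329, 0.9995, 0.0011], [0.9995, -0.0329, -0.0008], [-0.0008, 0.0011, -1.0]] 0.05151152855206303 [-36.3  29.2  94.3  -0.   56.4 -34.4]
1 rows
[[0.023,-0.006,0.362,0.007,0.005,-0.004]]
```

View pics/s15.png

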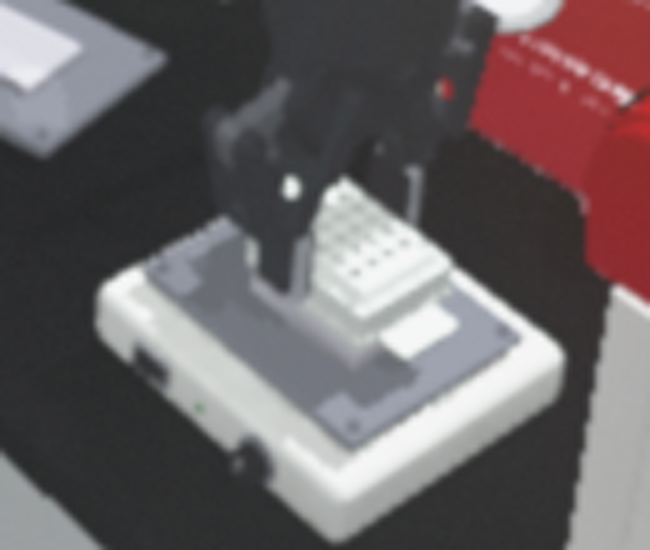

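jog_arm:
  plan:
    - [[0.02, 0, 0.1, 0, 0, 0], [0, 0, 0.1, 0, 0, 0], [0, 0, 0.06, 0, 0, 0], [0, 0, 0.04, 0, 0, 0], [0, 0, 0.03, 0, 0, 0], [0, 0, 0, 0, 0, 0], [0, 0, 0, 0, 0, 0]]

```text
time_s: 26.55
position: [0.4706, -0.199, 0.0482]
tool_rot: [[0.033, 0.999, 0.0], [0.999, -0.033, -0.0], [-0.0, 0.0, -1.0]]
ft_force: [0.0, 0.7, -1.4]
grip_width: 0.0512
```

jog_arm:
  plan:
    - [[0, 0, 0.025, 0, 0, 0], [0, 0, 0, 0, 0, 0], [0, 0, 0, 0, 0, 0]]

```text
time_s: 26.85
position: [0.4707, -0.1991, 0.0475]
tool_rot: [[0.033, 0.999, 0.0], [0.999, -0.033, -0.0], [-0.0, 0.0, -1.0]]
ft_force: [-1.4, 0.5, 4.6]
grip_width: 0.0512
```

Seated at the expected height (0.0475, 4.6 N contact). Release and rise.

jog_arm:
  plan:
    - [[0, 0, 0, 0, 0, 0], [0, 0, 0, 0, 0, 0], [0, 0, 0, 0, 0, 0], [0, 0, 0, 0, 0, 0], [0, 0, -0.1, 0, 0, 0], [0, 0, -0.4, 0, 0, 0], [0, 0, -0.7, 0, 0, 0], [0, 0, -0.9, 0, 0, 0], [0, 0, -0.9, 0, 0, 0], [0, 0, -0.9, 0, 0, 0]]
  grip: 0.7

```text
time_s: 27.85
position: [0.4704, -0.1988, 0.2049]
tool_rot: [[0.033, 0.999, 0.0], [0.999, -0.033, -0.0], [-0.0, 0.0, -1.0]]
ft_force: [0.8, 0.1, -0.3]
grip_width: 0.0727
```

jog_arm:
  plan:
    - [[0, 0, 0, 0, 0, 0], [0, 0, 0, 0, 0, 0], [0, 0, 0, 0, 0, 0]]

```text
time_s: 28.15
position: [0.4701, -0.1986, 0.2021]
tool_rot: [[0.033, 0.999, -0.002], [0.999, -0.033, 0.001], [0.001, -0.002, -1.0]]
ft_force: [0.2, 0.1, 0.8]
grip_width: 0.0724
```

```bash
python3 w.py w16; python3 - <<'E'
from m import *
W=np.load('w16.npy'); P=near(W,(.47,-.2),.07,.055,.09,1); print(rect(P),np.median(P,0)); P=near(W,(.47,-.2),.07,.074,.09,1); print(rect(P),np.median(P,0))
P=near(W,(.47,-.2),.07,.060,.073,1); print(len(P),np.median(P,0))
goto([.645,.055,.2],-19.9)
E
```

```text
28.2 [ 0.47015365 -0.19864385  0.20194121] [[0.0331, 0.9995, -0.002], [0.9995, -0.0331, 0.0015], [0.0014, -0.0021, -1.0]] 0.07255100603246932 [-36.2  19.3  83.4   0.   77.5 -34.3]
(array([ 0.4719, -0.1991]), array([0.0787, 0.0508]), 88.1) [ 0.47203143 -0.1981335   0.06661124]
(array([0., 0.]), array([0., 0.]), 0.0) [nan nan nan]
2936 [ 0.47194841 -0.19815991  0.06683193]
9 rows
[[0.72,0.462,0.005,-0.002,-0.001,0.233],[0.736,0.437,0.005,-0.002,-0.001,0.233],[0.751,0.411,0.006,-0.002,-0.001,0.233],[0.765,0.384,0.006,-0.002,-0.001,0.233],[0.778,0.357,0.006,-0.002,-0.001,0.233],[0.79,0.33,0.006,-0.002,-0.001,0.233],[0.801,0.302,0.005,-0.002,-0.001,0.233],[0.811,0.274,0.005,-0.002,-0.001,0.233],[0.82,0.246,0.005,-0.002,-0.001,0.233]]
  return _methods._mean(a, axis=axis, dtype=dtype,
  ret = um.true_divide(
```

View pics/w16.png

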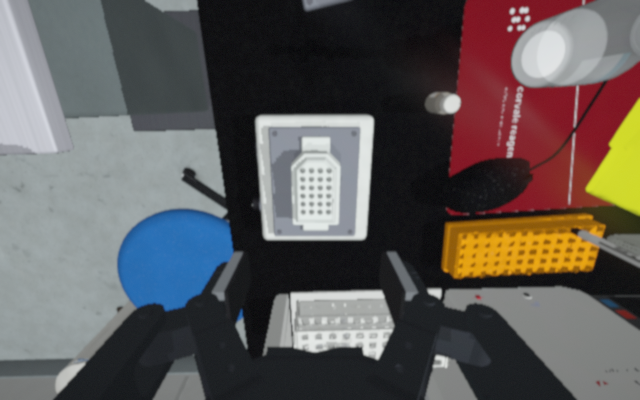

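```bash
python3 - <<'E'
from h import *
W=np.load('W0.npy')
for v in range(120,185,6): print(v,[tuple(np.round(W[v,u],3).tolist()) for u in (330,350,372,382,392)])
E
```

```text
120 [(0.784, 0.085, 0.197), (0.784, 0.031, 0.194), (0.867, -0.053, 0.0), (0.865, -0.085, 0.002), (0.863, -0.116, 0.004)]
126 [(0.781, 0.084, 0.162), (0.778, 0.03, 0.168), (0.846, -0.052, 0.002), (0.846, -0.084, 0.0), (0.844, -0.115, 0.002)]
132 [(0.776, 0.084, 0.133), (0.775, 0.028, 0.132), (0.825, -0.051, 0.004), (0.825, -0.083, 0.001), (0.722, -0.067, 0.257)]
138 [(0.771, 0.084, 0.1), (0.772, 0.026, 0.094), (0.805, -0.05, 0.003), (0.804, -0.081, 0.005), (0.717, -0.072, 0.228)]
144 [(0.765, 0.083, 0.065), (0.764, 0.024, 0.066), (0.786, -0.049, 0.001), (0.785, -0.08, 0.003), (0.784, -0.111, 0.002)]
150 [(0.772, 0.082, -0.005), (0.768, 0.02, 0.002), (0.767, -0.048, -0.001), (0.716, -0.058, 0.141), (0.722, -0.089, 0.122)]
156 [(0.749, 0.083, 0.002), (0.749, 0.021, -0.001), (0.722, -0.038, 0.074), (0.707, -0.061, 0.116), (0.714, -0.093, 0.095)]
162 [(0.73, 0.083, 0.002), (0.73, 0.021, -0.003), (0.71, -0.04, 0.054), (0.698, -0.064, 0.09), (0.701, -0.094, 0.078)]
168 [(0.711, 0.084, 0.002), (0.711, 0.022, -0.005), (0.704, -0.044, 0.013), (0.688, -0.067, 0.063), (0.706, -0.107, 0.001)]
174 [(0.692, 0.084, 0.002), (0.692, 0.023, -0.004), (0.689, -0.045, -0.001), (0.688, -0.075, 0.001), (0.689, -0.107, -0.004)]
180 [(0.667, 0.085, 0.02), (0.672, 0.024, -0.0), (0.669, -0.043, 0.003), (0.668, -0.074, 0.003), (0.668, -0.104, 0.002)]
```

```bash
python3 - <<'E'
from h import *
goto([.5,.03,.22],-10)
R=env.observe()['tool_rot']; y=np.deg2rad(-10)
Y=np.array([np.cos(y),np.sin(y),0]);Z=np.array([0,0,-1.]);T=np.stack([np.cross(Y,Z),Y,Z],1)
goto([.648,.06,.15],-19.8,pos=[.5,.03,.22],R=T)
E
```

```text
7 rows
[[0.82,0.079,-0.063,-0.002,-0.001,0.135],[0.821,0.063,-0.064,-0.002,-0.001,0.135],[0.822,0.046,-0.064,-0.002,-0.001,0.135],[0.823,0.03,-0.064,-0.002,-0.001,0.135],[0.823,0.013,-0.064,-0.002,-0.001,0.135],[0.824,-0.004,-0.064,-0.002,-0.001,0.135],[0.823,-0.02,-0.064,-0.002,-0.001,0.135]]
5 rows
[[0.276,0.703,0.35,0.0,0.0,0.228],[0.3,0.693,0.35,0.0,0.0,0.228],[0.324,0.682,0.35,0.0,0.0,0.228],[0.347,0.671,0.35,0.0,0.0,0.228],[0.369,0.658,0.35,0.0,0.0,0.228]]
```

jog_arm:
  plan:
    - [[0.82, 0.08, -0.06, 0, 0, 0.135], [0.82, 0.06, -0.06, 0, 0, 0.135], [0.82, 0.05, -0.06, 0, 0, 0.135], [0.82, 0.03, -0.06, 0, 0, 0.135], [0.82, 0.01, -0.06, 0, 0, 0.135], [0.82, 0, -0.06, 0, 0, 0.135], [0.82, -0.02, -0.06, 0, 0, 0.135], [0, 0, 0, 0, 0, 0], [0, 0, 0, 0, 0, 0], [0, 0, 0, 0, 0, 0]]
  grip: 1

```text
time_s: 29.2
position: [0.5003, 0.0283, 0.2193]
tool_rot: [[0.174, 0.985, -0.001], [0.985, -0.174, -0.0], [-0.0, -0.001, -1.0]]
ft_force: [-0.0, -0.2, -0.2]
grip_width: 0.085
```

```bash
python3 w.py w17; python3 - <<'E'
from m import *
W=np.load('w17.npy'); P=near(W,(.648,.065),.08,.012,.035); print(rect(P),np.median(P,0))
P=near(W,(.501,.052),.1,.004,.012); print('slab',rect(P),np.median(P,0));P=near(W,(.501,.052),.1,.012,.02); print('reg',rect(P),np.median(P,0))
goto([.648,.06,.15],-19.8)
E
```

```text
29.25 [0.50035925 0.02813123 0.21943524] [[0.175, 0.9846, -0.001], [0.9846, -0.175, -0.0], [-0.0002, -0.001, -1.0]] 0.08543880641000881 [-10.3  17.5  83.1  -0.   79.5  -0.3]
(array([0.6489, 0.0648]), array([0.0789, 0.051 ]), 70.37) [0.64768611 0.0656084  0.02241148]
slab (array([0.5006, 0.0517]), array([0.0944, 0.1324]), 9.92) [0.50207748 0.06287837 0.00930596]
reg (array([0.501 , 0.0519]), array([0.0413, 0.0689]), 10.01) [0.50081801 0.05245107 0.0142262 ]
5 rows
[[0.286,0.699,0.346,-0.001,0.0,0.226],[0.31,0.689,0.347,-0.001,0.0,0.226],[0.333,0.678,0.347,-0.001,0.0,0.226],[0.356,0.666,0.347,-0.001,0.0,0.226],[0.378,0.654,0.347,-0.001,0.0,0.226]]
```

View pics/w17.png

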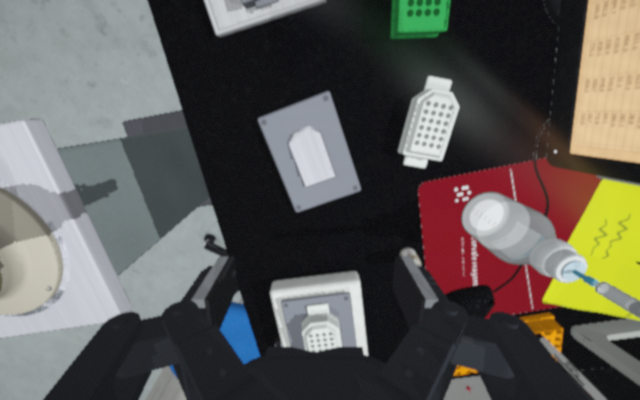

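jog_arm:
  plan:
    - [[0.286, 0.7, 0.3, 0, 0, 0.226], [0.31, 0.69, 0.35, 0, 0, 0.226], [0.333, 0.68, 0.35, 0, 0, 0.226], [0.356, 0.67, 0.35, 0, 0, 0.226], [0.378, 0.65, 0.35, 0, 0, 0.22], [0, 0, 0, 0, 0, 0], [0, 0, 0, 0, 0, 0], [0, 0, 0, 0, 0, 0]]

```text
time_s: 30.05
position: [0.6478, 0.0603, 0.1525]
tool_rot: [[0.337, 0.941, 0.0], [0.941, -0.337, -0.0], [-0.0, 0.0, -1.0]]
ft_force: [-0.1, 0.0, 0.1]
grip_width: 0.0853
```

```bash
python3 w.py w18; python3 - <<'E'
from m import *
W=np.load('w18.npy'); P=near(W,(.648,.065),.08,.013,.035); print(rect(P),np.median(P,0))
goto([.6485,.0648,.0045],-19.65,n=1)
E
```

```text
30.1 [0.64783991 0.0604351  0.15282793] [[0.3372, 0.9414, 0.0009], [0.9414, -0.3372, -0.0001], [0.0002, 0.0009, -1.0]] 0.08566986737174472 [-5.1 35.3 64.  -0.  80.7 14.6]
(array([0.6495, 0.0655]), array([0.0779, 0.0508]), 70.0) [0.65045425 0.06635538 0.02272969]
1 rows
[[0.108,-0.025,3.708,0.006,-0.001,-0.006]]
```

View pics/w18.png

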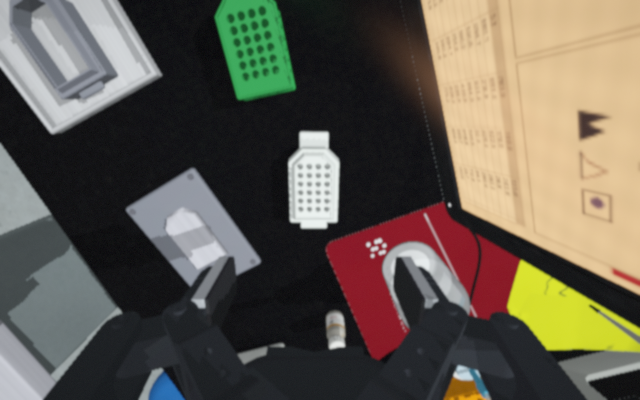

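jog_arm:
  plan:
    - [[0.11, -0.02, 0.7, 0, 0, 0], [0, 0, 0.8, 0, 0, 0], [0, 0, 0.8, 0, 0, 0], [0, 0, 0.6, 0, 0, 0], [0, 0, 0.4, 0, 0, 0], [0, 0, 0.2, 0, 0, 0], [0, 0, 0.05, 0, 0, 0], [0, 0, 0, 0, 0, 0], [0, 0, 0, 0, 0, 0]]

```text
time_s: 31.0
position: [0.6495, 0.0654, 0.0112]
tool_rot: [[0.337, 0.942, 0.002], [0.942, -0.337, -0.0], [0.0, 0.002, -1.0]]
ft_force: [-0.9, 0.6, -0.2]
grip_width: 0.0855
```

```bash
python3 - <<'E'
from m import *
goto([.649,.065,.004],-19.65,n=1)
E
```

```text
1 rows
[[-0.013,-0.008,0.179,0.013,-0.003,-0.003]]
```

jog_arm:
  plan:
    - [[-0.01, 0, 0.1, 0, 0, 0], [0, 0, 0.02, 0, 0, 0], [0, 0, 0, 0, 0, 0], [0, 0, 0, 0, 0, 0]]

```text
time_s: 31.4
position: [0.6489, 0.0651, 0.0052]
tool_rot: [[0.337, 0.942, 0.0], [0.942, -0.337, -0.0], [-0.0, 0.0, -1.0]]
ft_force: [0.5, -0.5, -0.2]
grip_width: 0.0854
```

jog_arm:
  plan:
    - [[0, 0, 0.03, 0, 0, 0], [0, 0, 0, 0, 0, 0], [0, 0, 0, 0, 0, 0]]

```text
time_s: 31.7
position: [0.6488, 0.0651, 0.0039]
tool_rot: [[0.337, 0.942, -0.0], [0.942, -0.337, 0.0], [-0.0, -0.0, -1.0]]
ft_force: [0.7, -0.4, 0.3]
grip_width: 0.0852
```

jog_arm:
  plan:
    - [[0, 0, 0, 0, 0, 0], [0, 0, 0, 0, 0, 0], [0, 0, 0, 0, 0, 0], [0, 0, 0, 0, 0, 0], [0, 0, 0, 0, 0, 0], [0, 0, 0, 0, 0, 0], [0, 0, 0, 0, 0, 0], [0, 0, 0, 0, 0, 0]]
  grip: -1
  squeeze: 25

```text
time_s: 32.5
position: [0.649, 0.0651, 0.0041]
tool_rot: [[0.337, 0.942, 0.0], [0.942, -0.337, -0.0], [0.0, 0.0, -1.0]]
ft_force: [-0.4, 0.8, 2.6]
grip_width: 0.0515
```

jog_arm:
  plan:
    - [[0, 0, -0.1, 0, 0, 0], [0, 0, -0.2, 0, 0, 0], [0, 0, -0.4, 0, 0, 0], [0, 0, -0.7, 0, 0, 0], [0, 0, -0.8, 0, 0, 0], [0, 0, -0.5, 0, 0, 0], [0, 0, -0.2, 0, 0, 0], [0, 0, 0, 0, 0, 0], [0, 0, 0, 0, 0, 0]]

```text
time_s: 33.4
position: [0.6483, 0.0651, 0.1187]
tool_rot: [[0.337, 0.942, -0.002], [0.942, -0.337, 0.0], [-0.001, -0.002, -1.0]]
ft_force: [-1.3, 0.2, -0.9]
grip_width: 0.0515
```

```bash
python3 w.py w19; python3 - <<'E'
from m import *
im,d=vision.get_image('scene'); crop(im,220,120,420,290,3.4,'s19.png')
goto([.5008,.052,.11],9.9)
E
```

```text
33.45 [0.64820722 0.06515164 0.11846169] [[0.3366, 0.9416, -0.0026], [0.9416, -0.3366, 0.0002], [-0.0007, -0.0025, -1.0]] 0.0512051886388785 [-4.7 37.2 66.4 -0.  76.6 15. ]
4 rows
[[-0.388,-0.84,0.055,-0.004,0.0,-0.86],[-0.276,-0.883,0.055,-0.004,0.0,-0.86],[-0.16,-0.911,0.054,-0.004,0.0,-0.86],[-0.042,-0.924,0.053,-0.004,0.0,-0.86]]
```

View pics/s19.png

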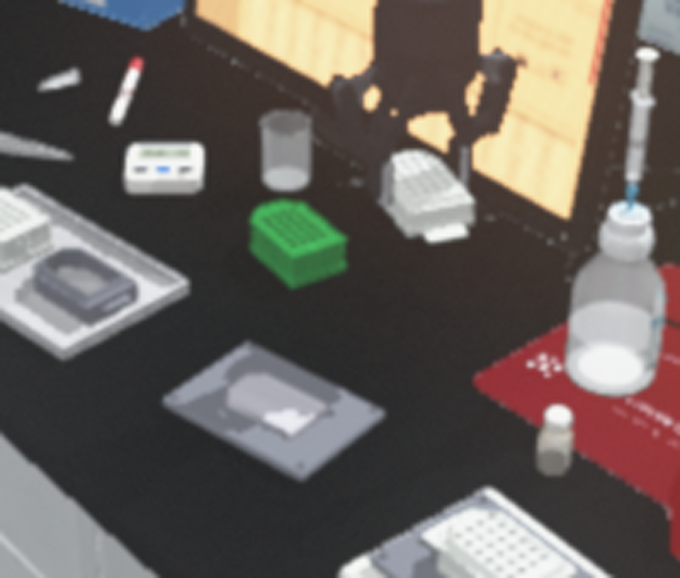

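View pics/w19.png

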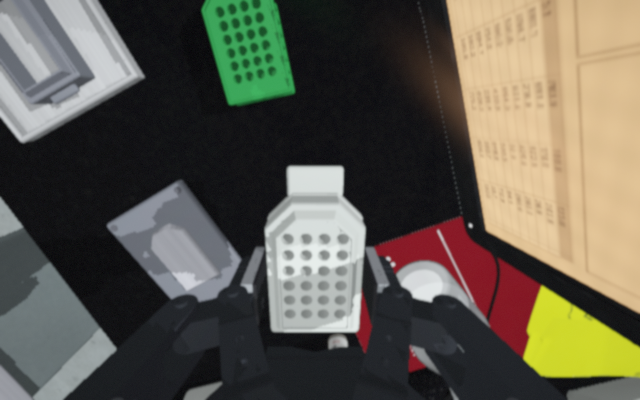

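```bash
python3 - <<'E'
from m import *
goto([.5008,.052,.1185],9.9,n=8)
E
```

```text
8 rows
[[-0.194,-0.42,0.001,-0.002,0.0,-0.43],[-0.166,-0.432,0.001,-0.002,0.0,-0.43],[-0.138,-0.442,0.001,-0.002,0.0,-0.43],[-0.109,-0.45,0.001,-0.002,0.0,-0.43],[-0.08,-0.456,0.0,-0.002,0.0,-0.43],[-0.051,-0.46,0.0,-0.002,0.0,-0.43],[-0.021,-0.462,0.0,-0.002,0.0,-0.43],[0.009,-0.463,-0.0,-0.002,0.0,-0.43]]
```

jog_arm:
  plan:
    - [[-0.194, -0.42, 0, 0, 0, -0.43], [-0.166, -0.432, 0, 0, 0, -0.43], [-0.138, -0.442, 0, 0, 0, -0.43], [-0.109, -0.45, 0, 0, 0, -0.43], [-0.08, -0.456, 0, 0, 0, -0.43], [-0.051, -0.46, 0, 0, 0, -0.43], [-0.021, -0.462, 0, 0, 0, -0.43], [0.009, -0.463, 0, 0, 0, -0.43], [0, 0, 0, 0, 0, 0], [0, 0, 0, 0, 0, 0]]

```text
time_s: 34.5
position: [0.5017, 0.052, 0.1197]
tool_rot: [[-0.17, 0.985, -0.0], [0.985, 0.17, 0.0], [0.0, -0.0, -1.0]]
ft_force: [0.9, 0.1, -0.5]
grip_width: 0.0514
```

jog_arm:
  plan:
    - [[0, 0, 0, 0, 0, 0], [0, 0, 0, 0, 0, 0]]

```text
time_s: 34.7
position: [0.5019, 0.052, 0.1197]
tool_rot: [[-0.171, 0.985, -0.0], [0.985, 0.171, 0.0], [0.0, -0.0, -1.0]]
ft_force: [-0.9, 0.2, 0.0]
grip_width: 0.051
```

```bash
python3 w.py w20; python3 - <<'E'
from m import *
goto([.5008,.052,.025],9.9,n=1)
E
```

```text
34.75 [0.50182266 0.05202051 0.11969433] [[-0.1714, 0.9852, 0.0], [0.9852, 0.1714, 0.0], [0.0, 0.0, -1.0]] 0.051574701058909454 [ -7.5  24.   91.5   0.   64.6 -17.4]
1 rows
[[0.004,-0.025,2.367,0.0,-0.0,-0.003]]
```

View pics/w20.png

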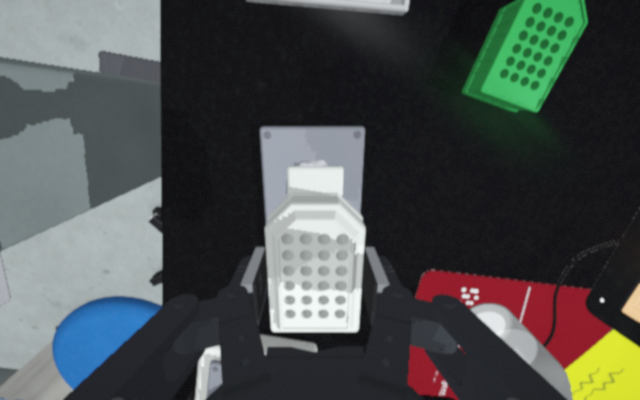

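jog_arm:
  plan:
    - [[0.01, -0.02, 0.6, 0, 0, 0], [0, 0, 0.6, 0, 0, 0], [0, 0, 0.5, 0, 0, 0], [0, 0, 0.35, 0, 0, 0], [0, 0, 0.2, 0, 0, 0], [0, 0, 0.1, 0, 0, 0], [0, 0, 0, 0, 0, 0], [0, 0, 0, 0, 0, 0], [0, 0, 0, 0, 0, 0]]

```text
time_s: 35.65
position: [0.5008, 0.0522, 0.0265]
tool_rot: [[-0.172, 0.985, 0.001], [0.985, 0.172, -0.0], [-0.0, 0.001, -1.0]]
ft_force: [0.0, -1.0, -0.2]
grip_width: 0.0513
```

```bash
python3 - <<'E'
from m import *
im,d=vision.get_image('scene'); crop(im,250,190,370,280,5,'s21.png')
goto([.5008,.0522,.0141],9.9,n=1)
E
```

```text
1 rows
[[-0.001,-0.0,0.31,0.008,0.003,-0.0]]
```

View pics/s21.png

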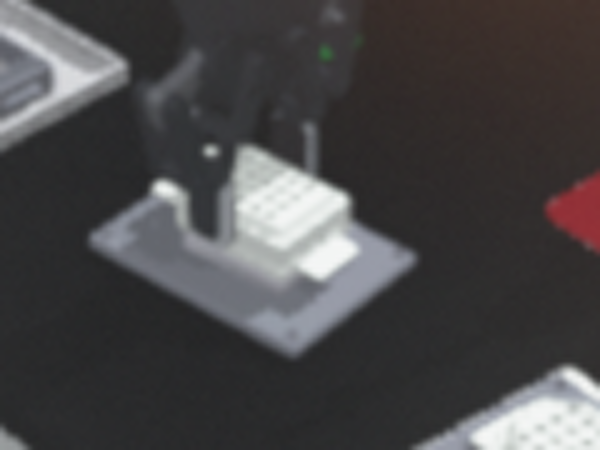

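jog_arm:
  plan:
    - [[0, 0, 0.1, 0, 0, 0], [0, 0, 0.08, 0, 0, 0], [0, 0, 0.05, 0, 0, 0], [0, 0, 0.03, 0, 0, 0], [0, 0, 0.01, 0, 0, 0], [0, 0, 0, 0, 0, 0], [0, 0, 0, 0, 0, 0]]

```text
time_s: 36.4
position: [0.5005, 0.0523, 0.0152]
tool_rot: [[-0.172, 0.985, 0.0], [0.985, 0.172, -0.0], [-0.0, 0.0, -1.0]]
ft_force: [0.0, -0.1, -0.0]
grip_width: 0.0514
```

jog_arm:
  plan:
    - [[0, 0, 0.025, 0, 0, 0], [0, 0, 0.005, 0, 0, 0], [0, 0, 0, 0, 0, 0], [0, 0, 0, 0, 0, 0]]

```text
time_s: 36.8
position: [0.5005, 0.0523, 0.014]
tool_rot: [[-0.172, 0.985, 0.0], [0.985, 0.172, -0.0], [-0.0, 0.0, -1.0]]
ft_force: [0.3, -0.0, 2.4]
grip_width: 0.0514
```

jog_arm:
  plan:
    - [[0, 0, 0, 0, 0, 0], [0, 0, 0, 0, 0, 0], [0, 0, 0, 0, 0, 0], [0, 0, 0, 0, 0, 0], [0, 0, -0.1, 0, 0, 0], [0, 0, -0.4, 0, 0, 0], [0, 0, -0.7, 0, 0, 0], [0, 0, -0.9, 0, 0, 0], [0, 0, -0.9, 0, 0, 0], [0, 0, -0.9, 0, 0, 0]]
  grip: 0.7

```text
time_s: 37.8
position: [0.5001, 0.0523, 0.1717]
tool_rot: [[-0.172, 0.985, 0.0], [0.985, 0.172, -0.0], [-0.0, 0.0, -1.0]]
ft_force: [-0.0, -0.5, -0.2]
grip_width: 0.0725
```

jog_arm:
  plan:
    - [[0, 0, 0, 0, 0, 0], [0, 0, 0, 0, 0, 0], [0, 0, 0, 0, 0, 0]]

```text
time_s: 38.1
position: [0.4999, 0.0523, 0.169]
tool_rot: [[-0.172, 0.985, -0.002], [0.985, 0.172, 0.0], [0.001, -0.002, -1.0]]
ft_force: [-0.3, 0.0, -0.3]
grip_width: 0.0725
```

```bash
python3 w.py w22; python3 - <<'E'
from m import *
W=np.load('w22.npy'); P=near(W,(.5,.05),.08,.025,.06,1); print(rect(P),np.median(P,0))
P=near(W,(.48,.265),.056,.014,.04,1); print(rect(P),np.median(P,0))
goto([.479,.262,.15],5.45)
E
```

```text
38.15 [0.49986747 0.05230635 0.16878237] [[-0.1717, 0.9851, -0.0025], [0.9851, 0.1717, 0.0003], [0.0007, -0.0024, -1.0]] 0.07261980052623686 [ -7.5  20.5  87.6  -0.   72.  -17.4]
(array([0.5017, 0.0524]), array([0.0507, 0.0777]), 10.04) [0.50132645 0.05320754 0.0328909 ]
(array([0.4967, 0.2234]), array([0.015 , 0.0481]), 82.18) [0.49006556 0.22495231 0.01499094]
6 rows
[[0.876,0.065,0.079,-0.003,-0.001,0.086],[0.876,0.053,0.079,-0.003,-0.001,0.086],[0.877,0.042,0.079,-0.003,-0.001,0.086],[0.877,0.031,0.079,-0.003,-0.001,0.086],[0.878,0.019,0.078,-0.003,-0.001,0.086],[0.878,0.008,0.078,-0.003,-0.001,0.086]]
```

View pics/w22.png

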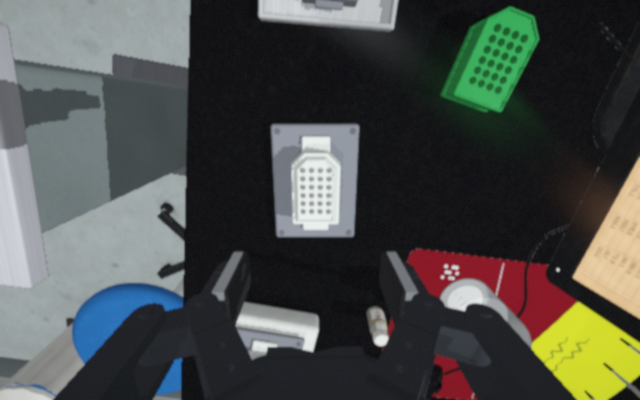

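Clean plate home (same centre and height as the full plate had). Back to the frame.

jog_arm:
  plan:
    - [[0.5, 0.04, 0, 0, 0, 0.06], [0.88, 0.06, 0, 0, 0, 0.09], [0.88, 0.05, 0.1, 0, 0, 0.09], [0.88, 0.04, 0.1, 0, 0, 0.09], [0.88, 0.03, 0.1, 0, 0, 0.09], [0.88, 0.02, 0.1, 0, 0, 0.09], [0.37, 0, 0, 0, 0, 0], [0, 0, 0, 0, 0, 0], [0, 0, 0, 0, 0, 0], [0, 0, 0, 0, 0, 0]]
  grip: 0.55

```text
time_s: 39.15
position: [0.4814, 0.2612, 0.1539]
tool_rot: [[-0.095, 0.996, -0.0], [0.996, 0.095, -0.0], [-0.0, -0.0, -1.0]]
ft_force: [-0.2, -0.1, 0.4]
grip_width: 0.0661
```

```bash
python3 w.py w23; python3 - <<'E'
from m import *
W=np.load('w23.npy'); P=near(W,(.479,.265),.054,.014,.04,1); print(rect(P),np.median(P,0))
goto([.4789,.2649,.006],5.5,n=1)
E
```

```text
39.2 [0.48146944 0.26123159 0.15397335] [[-0.0945, 0.9955, -0.0], [0.9955, 0.0945, -0.0002], [-0.0002, -0.0001, -1.0]] 0.06620840896129113 [16.1 25.5 81.9 -0.  72.6 10.7]
(array([0.4799, 0.2664]), array([0.0521, 0.0904]), 5.17) [0.47936106 0.26913159 0.02075722]
1 rows
[[0.098,-0.055,3.699,-0.0,0.001,-0.009]]
```

View pics/w23.png

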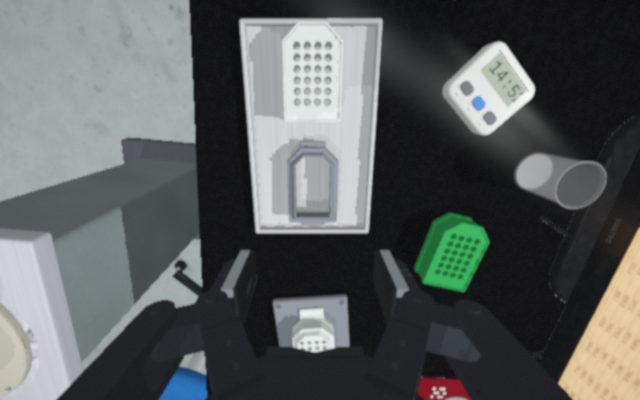

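jog_arm:
  plan:
    - [[0.1, -0.05, 0.5, 0, 0, 0], [0, 0, 0.8, 0, 0, 0], [0, 0, 0.8, 0, 0, 0], [0, 0, 0.6, 0, 0, 0], [0, 0, 0.4, 0, 0, 0], [0, 0, 0.2, 0, 0, 0], [0, 0, 0.1, 0, 0, 0], [0, 0, 0, 0, 0, 0], [0, 0, 0, 0, 0, 0], [0, 0, 0, 0, 0, 0]]

```text
time_s: 40.2
position: [0.4791, 0.2663, 0.0187]
tool_rot: [[-0.096, 0.995, 0.001], [0.995, 0.096, 0.0], [0.0, 0.001, -1.0]]
ft_force: [-0.3, 0.7, -0.6]
grip_width: 0.0659
```

```bash
python3 - <<'E'
from m import *
goto([.4789,.2649,.006],5.5,n=1)
E
```

```text
1 rows
[[-0.035,-0.01,0.317,0.01,-0.002,0.001]]
```

jog_arm:
  plan:
    - [[-0.035, 0, 0.15, 0, 0, 0], [0, 0, 0.1, 0, 0, 0], [0, 0, 0.03, 0, 0, 0], [0, 0, 0, 0, 0, 0], [0, 0, 0, 0, 0, 0]]

```text
time_s: 40.7
position: [0.4789, 0.2649, 0.0067]
tool_rot: [[-0.096, 0.995, -0.0], [0.995, 0.096, -0.0], [-0.0, -0.0, -1.0]]
ft_force: [-0.1, 0.8, 0.3]
grip_width: 0.0663
```

Exactly at the release pose. Grip and lift.

jog_arm:
  plan:
    - [[0, 0, 0.01, 0, 0, 0], [0, 0, 0, 0, 0, 0], [0, 0, 0, 0, 0, 0], [0, 0, 0, 0, 0, 0], [0, 0, 0, 0, 0, 0], [0, 0, 0, 0, 0, 0], [0, 0, 0, 0, 0, 0]]
  grip: -1
  squeeze: 25

```text
time_s: 41.4
position: [0.479, 0.2649, 0.0065]
tool_rot: [[-0.096, 0.995, 0.0], [0.995, 0.096, 0.0], [0.0, 0.0, -1.0]]
ft_force: [-0.6, 0.6, 5.7]
grip_width: 0.0515
```

jog_arm:
  plan:
    - [[0, 0, -0.1, 0, 0, 0], [0, 0, -0.2, 0, 0, 0], [0, 0, -0.4, 0, 0, 0], [0, 0, -0.7, 0, 0, 0], [0, 0, -0.8, 0, 0, 0], [0, 0, -0.5, 0, 0, 0], [0, 0, -0.3, 0, 0, 0], [0, 0, 0, 0, 0, 0], [0, 0, 0, 0, 0, 0]]

```text
time_s: 42.3
position: [0.4785, 0.2647, 0.1255]
tool_rot: [[-0.096, 0.995, -0.001], [0.995, 0.096, -0.0], [-0.0, -0.001, -1.0]]
ft_force: [-0.9, -0.7, -0.5]
grip_width: 0.0511
```

```bash
python3 w.py w24; python3 - <<'E'
from m import *
goto([.501,.0519,.125],9.9,n=7)
E
```

```text
42.35 [0.47832216 0.26465224 0.12516647] [[-0.096, 0.9954, -0.0021], [0.9954, 0.096, -0.0006], [-0.0004, -0.0022, -1.0]] 0.05112541588410167 [16.5 27.3 84.3  0.  68.5 11. ]
7 rows
[[-0.764,0.008,0.001,-0.002,0.0,-0.073],[-0.764,-0.001,0.001,-0.002,0.0,-0.073],[-0.764,-0.009,0.001,-0.002,0.0,-0.073],[-0.764,-0.017,0.001,-0.002,0.0,-0.073],[-0.764,-0.026,0.001,-0.002,0.0,-0.073],[-0.763,-0.034,0.001,-0.002,0.0,-0.073],[-0.763,-0.042,0.001,-0.002,0.0,-0.073]]
```

View pics/w24.png

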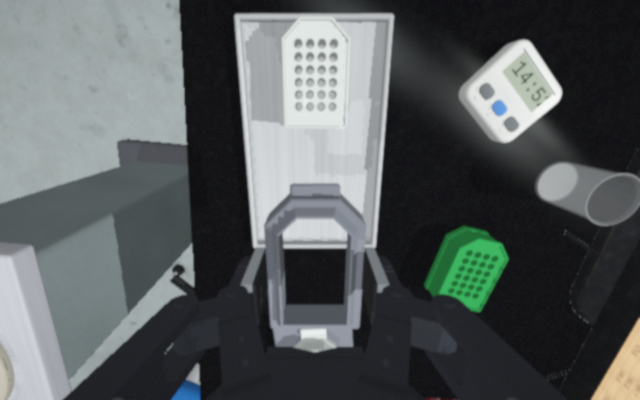

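jog_arm:
  plan:
    - [[-0.5, 0, 0, 0, 0, -0.06], [-0.764, 0, 0, 0, 0, -0.073], [-0.764, -0.01, 0, 0, 0, -0.073], [-0.764, -0.01, 0, 0, 0, -0.073], [-0.764, -0.02, 0, 0, 0, -0.073], [-0.764, -0.03, 0, 0, 0, -0.073], [-0.764, -0.04, 0, 0, 0, -0.073], [-0.26, -0.01, 0, 0, 0, -0.013], [0, 0, 0, 0, 0, 0], [0, 0, 0, 0, 0, 0]]

```text
time_s: 43.35
position: [0.5017, 0.053, 0.1258]
tool_rot: [[-0.172, 0.985, -0.001], [0.985, 0.172, 0.0], [0.001, -0.001, -1.0]]
ft_force: [0.3, 0.6, -0.3]
grip_width: 0.0512
```

jog_arm:
  plan:
    - [[0, 0, 0, 0, 0, 0], [0, 0, 0, 0, 0, 0]]

```text
time_s: 43.55
position: [0.5019, 0.0532, 0.1262]
tool_rot: [[-0.173, 0.985, -0.0], [0.985, 0.173, 0.0], [0.0, -0.0, -1.0]]
ft_force: [0.4, 0.5, -1.2]
grip_width: 0.0513
```

```bash
python3 w.py w25; python3 - <<'E'
from m import *
goto([.501,.0519,.045],9.9,n=1)
E
```

```text
43.6 [0.50191417 0.05309716 0.12629654] [[-0.1732, 0.9849, -0.0001], [0.9849, 0.1732, 0.0001], [0.0001, -0.0001, -1.0]] 0.05124934577471124 [ -7.4  23.5  90.9   0.   65.6 -17.4]
1 rows
[[-0.026,-0.028,2.032,-0.0,-0.0,0.008]]
```

View pics/w25.png

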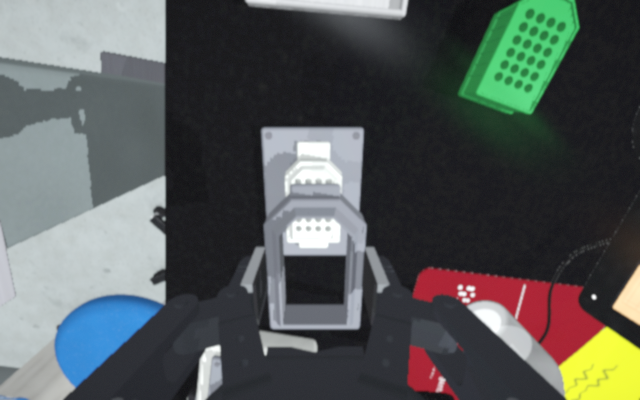

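jog_arm:
  plan:
    - [[-0.025, -0.025, 0.5, 0, 0, 0], [0, 0, 0.5, 0, 0, 0], [0, 0, 0.4, 0, 0, 0], [0, 0, 0.3, 0, 0, 0], [0, 0, 0.2, 0, 0, 0], [0, 0, 0.1, 0, 0, 0], [0, 0, 0, 0, 0, 0], [0, 0, 0, 0, 0, 0], [0, 0, 0, 0, 0, 0]]

```text
time_s: 44.5
position: [0.5015, 0.0511, 0.0468]
tool_rot: [[-0.172, 0.985, 0.001], [0.985, 0.172, -0.0], [-0.0, 0.001, -1.0]]
ft_force: [-0.6, 0.2, -0.6]
grip_width: 0.0516
```

```bash
python3 - <<'E'
from m import *
im,d=vision.get_image('scene'); crop(im,250,190,370,280,5,'s26.png')
goto([.501,.0521,.0335],9.9,n=1)
E
```

```text
1 rows
[[0.027,-0.007,0.332,0.006,0.002,0.0]]
```

View pics/s26.png

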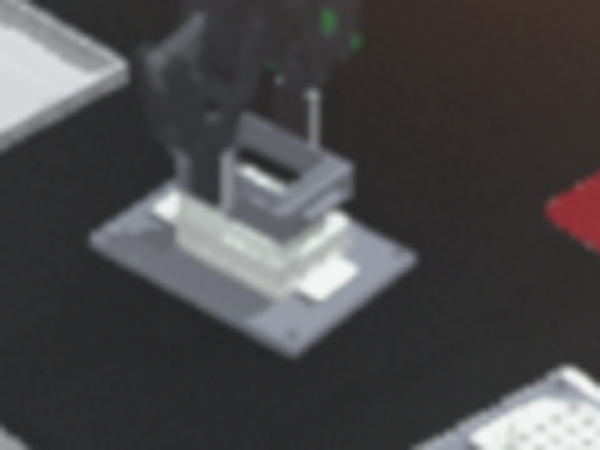

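jog_arm:
  plan:
    - [[0.02, -0.005, 0.1, 0, 0, 0], [0, 0, 0.08, 0, 0, 0], [0, 0, 0.06, 0, 0, 0], [0, 0, 0.03, 0, 0, 0], [0, 0, 0.02, 0, 0, 0], [0, 0, 0, 0, 0, 0], [0, 0, 0, 0, 0, 0]]

```text
time_s: 45.25
position: [0.501, 0.0518, 0.0347]
tool_rot: [[-0.172, 0.985, 0.0], [0.985, 0.172, 0.0], [-0.0, 0.0, -1.0]]
ft_force: [-0.5, -0.8, -0.9]
grip_width: 0.0515
```

jog_arm:
  plan:
    - [[0, 0, 0.02, 0, 0, 0], [0, 0, 0.01, 0, 0, 0], [0, 0, 0, 0, 0, 0], [0, 0, 0, 0, 0, 0]]

```text
time_s: 45.65
position: [0.5009, 0.0519, 0.0335]
tool_rot: [[-0.172, 0.985, 0.0], [0.985, 0.172, -0.0], [-0.0, 0.0, -1.0]]
ft_force: [0.4, 0.1, 1.1]
grip_width: 0.0513
```

Height reached, light contact. Release and rise.

jog_arm:
  plan:
    - [[0, 0, 0.005, 0, 0, 0], [0, 0, 0, 0, 0, 0], [0, 0, 0, 0, 0, 0], [0, 0, 0, 0, 0, 0], [0, 0, -0.1, 0, 0, 0], [0, 0, -0.4, 0, 0, 0], [0, 0, -0.7, 0, 0, 0], [0, 0, -0.9, 0, 0, 0], [0, 0, -0.9, 0, 0, 0], [0, 0, -0.5, 0, 0, 0]]
  grip: 0.7

```text
time_s: 46.65
position: [0.5015, 0.0518, 0.1765]
tool_rot: [[-0.172, 0.985, 0.004], [0.985, 0.172, -0.001], [-0.001, 0.004, -1.0]]
ft_force: [-0.1, -0.3, -0.5]
grip_width: 0.0724
```

jog_arm:
  plan:
    - [[0, 0, 0, 0, 0, 0], [0, 0, 0, 0, 0, 0], [0, 0, 0, 0, 0, 0]]

```text
time_s: 46.95
position: [0.5003, 0.0519, 0.1722]
tool_rot: [[-0.172, 0.985, -0.002], [0.985, 0.172, 0.0], [0.001, -0.002, -1.0]]
ft_force: [0.4, -0.9, 0.4]
grip_width: 0.0727
```

```bash
python3 w.py w27; python3 - <<'E'
from m import *
W=np.load('w27.npy'); P=near(W,(.5,.05),.08,.039,.065,1); print(rect(P),np.median(P,0))
im,d=vision.get_image('scene'); crop(im,180,150,430,340,3,'s27.png')
goto([.469,.366,.16],5.4)
E
```

```text
47.0 [0.50034997 0.05188721 0.17218131] [[-0.1719, 0.9851, -0.0024], [0.9851, 0.1719, 0.0003], [0.0007, -0.0024, -1.0]] 0.072790918168077 [ -7.6  20.3  87.3  -0.   72.6 -17.5]
(array([0.502 , 0.0528]), array([0.0519, 0.0907]), 9.84) [0.50040907 0.05716591 0.04759073]
9 rows
[[0.875,0.064,0.035,-0.002,-0.0,0.058],[0.875,0.056,0.034,-0.002,-0.0,0.058],[0.876,0.049,0.034,-0.002,-0.0,0.058],[0.876,0.041,0.034,-0.002,-0.0,0.058],[0.876,0.033,0.034,-0.002,-0.0,0.058],[0.876,0.026,0.034,-0.002,-0.0,0.058],[0.877,0.018,0.034,-0.002,-0.0,0.058],[0.877,0.01,0.034,-0.002,-0.0,0.058],[0.877,0.003,0.034,-0.002,-0.0,0.058]]
```

View pics/s27.png

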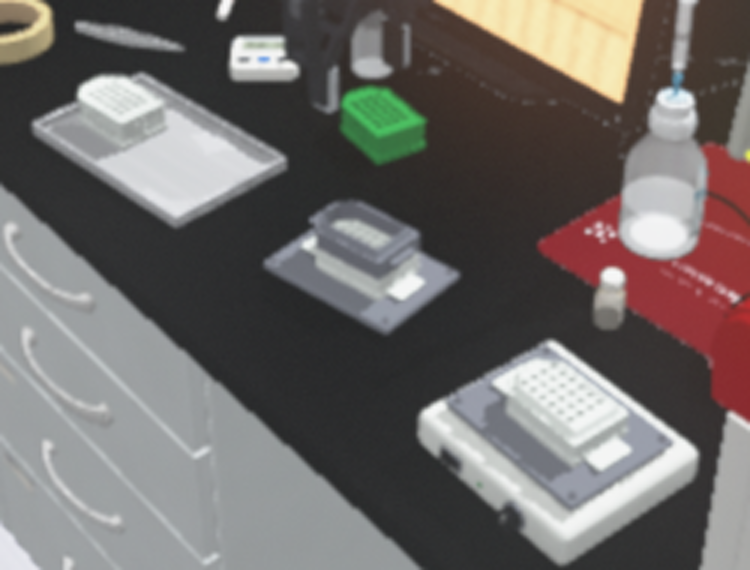

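Frame is home (height 0.0476 as at the start). Fetch the filter plate at its release pose (0.4689, 0.3686).

jog_arm:
  plan:
    - [[0.5, 0.04, 0, 0, 0, 0.058], [0.875, 0.06, 0, 0, 0, 0.058], [0.875, 0.05, 0, 0, 0, 0.058], [0.875, 0.045, 0, 0, 0, 0.058], [0.875, 0.04, 0, 0, 0, 0.058], [0.875, 0.03, 0, 0, 0, 0.058], [0.875, 0.02, 0.1, 0, 0, 0.058], [0.875, 0.01, 0.1, 0, 0, 0.058], [0.875, 0.01, 0, 0, 0, 0.05], [0.4, 0, 0, 0, 0, 0]]
  grip: 0.55

```text
time_s: 48.05
position: [0.4698, 0.369, 0.1642]
tool_rot: [[-0.098, 0.995, -0.002], [0.995, 0.098, -0.0], [-0.0, -0.002, -1.0]]
ft_force: [0.5, 0.0, 0.3]
grip_width: 0.0661
```

jog_arm:
  plan:
    - [[0, 0, 0, 0, 0, 0], [0, 0, 0, 0, 0, 0], [0, 0, 0, 0, 0, 0]]

```text
time_s: 48.35
position: [0.471, 0.3655, 0.1652]
tool_rot: [[-0.094, 0.996, -0.0], [0.996, 0.094, -0.0], [-0.0, -0.0, -1.0]]
ft_force: [0.8, 0.9, 1.5]
grip_width: 0.0659
```

```bash
python3 w.py w28; python3 - <<'E'
from m import *
W=np.load('w28.npy'); P=near(W,(.47,.365),.08,.025,.045); print(rect(P),np.median(P,0))
goto([.4689,.3686,.006],5.45,n=1)
E
```

```text
48.4 [0.47109039 0.36554031 0.16536765] [[-0.0941, 0.9956, -0.0001], [0.9956, 0.0941, -0.0003], [-0.0002, -0.0001, -1.0]] 0.06628178798777411 [26.4 29.4 72.9 -0.  77.8 21.1]
(array([0.4701, 0.3702]), array([0.0516, 0.0796]), 5.09) [0.46986444 0.36968614 0.03086827]
1 rows
[[0.082,-0.047,3.984,-0.001,0.002,-0.006]]
```

View pics/w28.png

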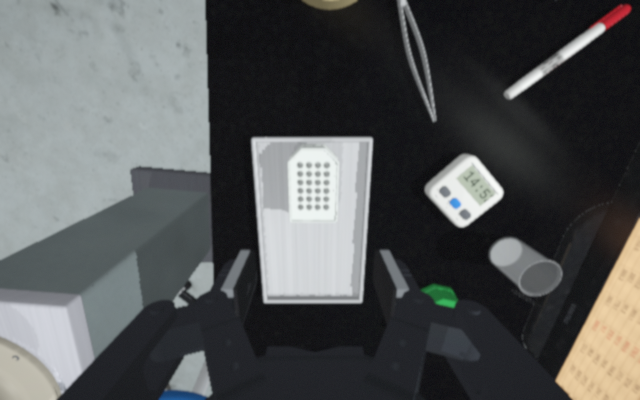

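jog_arm:
  plan:
    - [[0.08, -0.045, 0.5, 0, 0, 0], [0, 0, 0.8, 0, 0, 0], [0, 0, 0.8, 0, 0, 0], [0, 0, 0.7, 0, 0, 0], [0, 0, 0.5, 0, 0, 0], [0, 0, 0.3, 0, 0, 0], [0, 0, 0.1, 0, 0, 0], [0, 0, 0, 0, 0, 0], [0, 0, 0, 0, 0, 0], [0, 0, 0, 0, 0, 0]]

```text
time_s: 49.4
position: [0.4691, 0.3699, 0.0184]
tool_rot: [[-0.096, 0.995, 0.002], [0.995, 0.096, 0.001], [0.001, 0.002, -1.0]]
ft_force: [-0.2, -0.1, -0.0]
grip_width: 0.0659
```

```bash
python3 - <<'E'
from m import *
goto([.4689,.3686,.006],5.45,n=1)
E
```

```text
1 rows
[[-0.033,-0.008,0.309,0.012,-0.004,0.004]]
```

jog_arm:
  plan:
    - [[-0.03, -0.005, 0.15, 0, 0, 0], [0, 0, 0.1, 0, 0, 0], [0, 0, 0.02, 0, 0, 0], [0, 0, 0, 0, 0, 0], [0, 0, 0, 0, 0, 0]]

```text
time_s: 49.9
position: [0.4686, 0.3686, 0.0066]
tool_rot: [[-0.096, 0.995, 0.0], [0.995, 0.096, 0.0], [0.0, 0.0, -1.0]]
ft_force: [-0.1, 0.0, -0.7]
grip_width: 0.0663
```

jog_arm:
  plan:
    - [[0, 0, 0.01, 0, 0, 0], [0, 0, 0, 0, 0, 0], [0, 0, 0, 0, 0, 0], [0, 0, 0, 0, 0, 0], [0, 0, 0, 0, 0, 0], [0, 0, 0, 0, 0, 0], [0, 0, 0, 0, 0, 0]]
  grip: -1
  squeeze: 30

```text
time_s: 50.6
position: [0.4687, 0.3686, 0.0064]
tool_rot: [[-0.096, 0.995, 0.0], [0.995, 0.096, 0.0], [0.0, 0.0, -1.0]]
ft_force: [-0.9, 0.6, 5.3]
grip_width: 0.0513
```

jog_arm:
  plan:
    - [[0, 0, -0.1, 0, 0, 0], [0, 0, -0.2, 0, 0, 0], [0, 0, -0.4, 0, 0, 0], [0, 0, -0.7, 0, 0, 0], [0, 0, -0.8, 0, 0, 0], [0, 0, -0.8, 0, 0, 0], [0, 0, -0.5, 0, 0, 0], [0, 0, -0.2, 0, 0, 0], [0, 0, 0, 0, 0, 0], [0, 0, 0, 0, 0, 0]]

```text
time_s: 51.6
position: [0.468, 0.3682, 0.153]
tool_rot: [[-0.095, 0.995, -0.002], [0.995, 0.095, -0.001], [-0.001, -0.002, -1.0]]
ft_force: [-0.1, 0.4, -1.0]
grip_width: 0.0517
```

```bash
python3 w.py w29; python3 - <<'E'
from m import *
goto([.501,.0514,.153],9.9,n=9)
E
```

```text
51.65 [0.46799348 0.36821911 0.15268168] [[-0.0955, 0.9954, -0.0024], [0.9954, 0.0955, -0.0012], [-0.001, -0.0025, -1.0]] 0.05177087315590565 [26.8 30.1 73.9 -0.  76.2 21.3]
9 rows
[[-0.885,0.007,-0.0,-0.002,0.001,-0.057],[-0.885,-0.0,-0.0,-0.002,0.001,-0.057],[-0.885,-0.008,-0.0,-0.002,0.001,-0.057],[-0.885,-0.016,-0.0,-0.002,0.001,-0.057],[-0.885,-0.023,-0.0,-0.002,0.001,-0.057],[-0.884,-0.031,-0.0,-0.002,0.001,-0.057],[-0.884,-0.038,-0.001,-0.002,0.001,-0.057],[-0.884,-0.046,-0.001,-0.002,0.001,-0.057],[-0.883,-0.053,-0.001,-0.002,0.001,-0.057]]
```

View pics/w29.png

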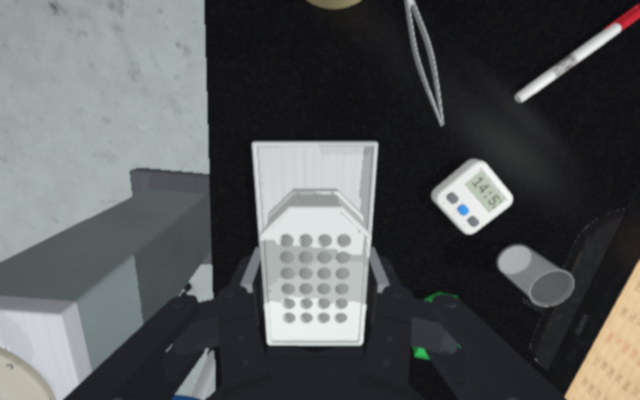

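jog_arm:
  plan:
    - [[-0.5, 0, 0, 0, 0, -0.05], [-0.885, 0, 0, 0, 0, -0.057], [-0.885, -0.01, 0, 0, 0, -0.057], [-0.885, -0.015, 0, 0, 0, -0.057], [-0.885, -0.02, 0, 0, 0, -0.057], [-0.885, -0.03, 0, 0, 0, -0.057], [-0.885, -0.04, 0, 0, 0, -0.057], [-0.885, -0.045, 0, 0, 0, -0.057], [-0.885, -0.05, 0, 0, 0, -0.057], [-0.38, -0.01, 0, 0, 0, -0.01]]

```text
time_s: 52.65
position: [0.5017, 0.0492, 0.153]
tool_rot: [[-0.17, 0.985, -0.002], [0.985, 0.17, -0.0], [0.0, -0.002, -1.0]]
ft_force: [0.3, 1.3, -0.5]
grip_width: 0.0511
```

jog_arm:
  plan:
    - [[0, 0, 0, 0, 0, 0], [0, 0, 0, 0, 0, 0], [0, 0, 0, 0, 0, 0], [0, 0, 0, 0, 0, 0]]

```text
time_s: 53.05
position: [0.5017, 0.0526, 0.1539]
tool_rot: [[-0.174, 0.985, -0.0], [0.985, 0.174, 0.0], [0.0, -0.0, -1.0]]
ft_force: [0.2, -0.2, -1.4]
grip_width: 0.0514
```

```bash
python3 w.py w30; python3 - <<'E'
from m import *
goto([.5013,.0516,.065],9.9,n=1)
E
```

```text
53.1 [0.50173905 0.05250922 0.15400842] [[-0.1734, 0.9848, -0.0003], [0.9848, 0.1734, 0.0001], [0.0002, -0.0002, -1.0]] 0.05159725141577296 [ -7.5  21.5  88.7   0.   69.7 -17.5]
1 rows
[[-0.021,-0.014,2.225,-0.002,-0.001,0.01]]
```

View pics/w30.png

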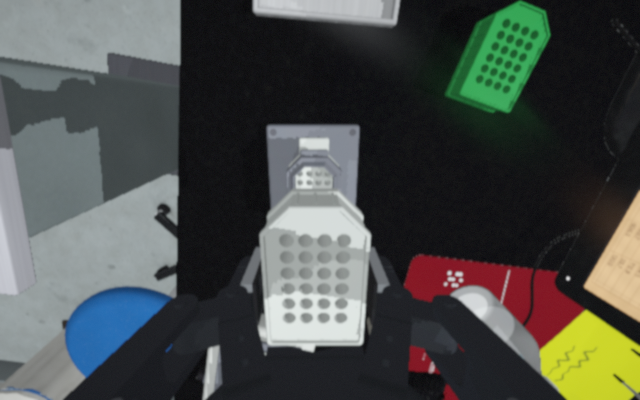

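jog_arm:
  plan:
    - [[-0.02, -0.015, 0.5, 0, 0, 0.01], [0, 0, 0.5, 0, 0, 0], [0, 0, 0.5, 0, 0, 0], [0, 0, 0.35, 0, 0, 0], [0, 0, 0.25, 0, 0, 0], [0, 0, 0.1, 0, 0, 0], [0, 0, 0, 0, 0, 0], [0, 0, 0, 0, 0, 0], [0, 0, 0, 0, 0, 0]]

```text
time_s: 54.0
position: [0.5018, 0.0508, 0.0667]
tool_rot: [[-0.171, 0.985, 0.001], [0.985, 0.171, -0.0], [-0.0, 0.001, -1.0]]
ft_force: [0.4, -0.2, -0.8]
grip_width: 0.0514
```

```bash
python3 - <<'E'
from m import *
im,d=vision.get_image('scene'); crop(im,250,190,370,280,5,'s31.png')
goto([.5013,.0516,.0514],9.9,n=1)
E
```

```text
1 rows
[[0.022,-0.008,0.382,0.007,0.002,-0.008]]
```

View pics/s31.png

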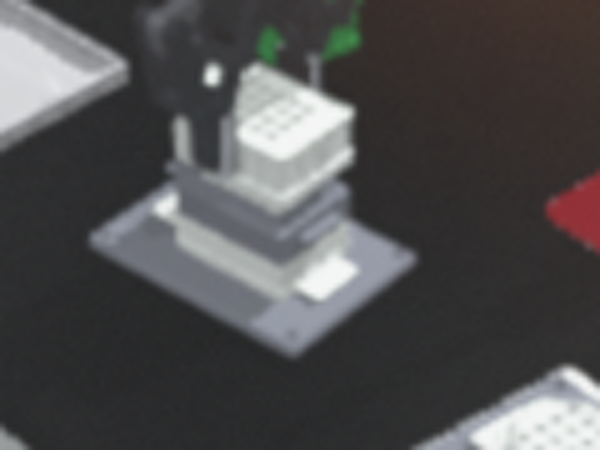

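jog_arm:
  plan:
    - [[0.02, -0.01, 0.12, 0, 0, 0], [0, 0, 0.1, 0, 0, 0], [0, 0, 0.06, 0, 0, 0], [0, 0, 0.04, 0, 0, 0], [0, 0, 0.02, 0, 0, 0], [0, 0, 0, 0, 0, 0], [0, 0, 0, 0, 0, 0]]

```text
time_s: 54.75
position: [0.501, 0.0515, 0.0526]
tool_rot: [[-0.171, 0.985, 0.0], [0.985, 0.171, 0.0], [0.0, 0.0, -1.0]]
ft_force: [0.1, 0.0, -0.9]
grip_width: 0.051
```

jog_arm:
  plan:
    - [[0, 0, 0.02, 0, 0, 0], [0, 0, 0.015, 0, 0, 0], [0, 0, 0, 0, 0, 0], [0, 0, 0, 0, 0, 0]]

```text
time_s: 55.15
position: [0.501, 0.0515, 0.0513]
tool_rot: [[-0.171, 0.985, 0.0], [0.985, 0.171, -0.0], [-0.0, 0.0, -1.0]]
ft_force: [-0.9, -0.5, 3.7]
grip_width: 0.0514
```

Home height, in contact. Release and rise clear.

jog_arm:
  plan:
    - [[0, 0, 0, 0, 0, 0], [0, 0, 0, 0, 0, 0], [0, 0, 0, 0, 0, 0], [0, 0, 0, 0, 0, 0], [0, 0, -0.1, 0, 0, 0], [0, 0, -0.4, 0, 0, 0], [0, 0, -0.7, 0, 0, 0], [0, 0, -0.9, 0, 0, 0], [0, 0, -0.9, 0, 0, 0], [0, 0, -0.9, 0, 0, 0]]
  grip: 0.7

```text
time_s: 56.15
position: [0.5006, 0.0516, 0.2089]
tool_rot: [[-0.171, 0.985, 0.0], [0.985, 0.171, -0.0], [-0.0, 0.0, -1.0]]
ft_force: [0.5, -0.3, 0.3]
grip_width: 0.0727
```

jog_arm:
  plan:
    - [[0, 0, 0, 0, 0, 0], [0, 0, 0, 0, 0, 0], [0, 0, 0, 0, 0, 0], [0, 0, 0, 0, 0, 0]]

```text
time_s: 56.55
position: [0.5004, 0.0516, 0.206]
tool_rot: [[-0.171, 0.985, -0.002], [0.985, 0.171, 0.0], [0.001, -0.002, -1.0]]
ft_force: [-0.0, 0.5, 0.8]
grip_width: 0.0728
```

```bash
python3 w.py w32; python3 - <<'E'
from m import *
W=np.load('w32.npy'); P=near(W,(.5,.05),.08,.06,.09); print(rect(P),np.median(P,0))
im,d=vision.get_image('scene'); crop(im,180,150,430,340,3,'s32.png')
im,d=vision.get_image('top'); W=world('top',d); P=near(W,(.47,-.2),.06,.052,.09,1); print('mix',rect(P),np.median(P,0))
for q in ['bench_timer','beaker','dye_vial']:
    for r in spotter.trace('top',q)[:1]: print(q,r['score'],r['rect'])
E
```

```text
56.6 [0.5005754  0.0515804  0.20612549] [[-0.1707, 0.9853, -0.0021], [0.9853, 0.1707, 0.0003], [0.0007, -0.002, -1.0]] 0.07228692319347235 [ -7.6  18.4  84.    0.   77.7 -17.5]
(array([0.502 , 0.0528]), array([0.0516, 0.08  ]), 9.43) [0.50179426 0.0523297  0.07568864]
mix (array([ 0.4713, -0.2037]), array([0.0901, 0.0517]), 88.34) [ 0.46964208 -0.19856132  0.06452764]
bench_timer 0.56 [224.5, 180.6, 246.6, 207.6]
beaker 0.63 [248.4, 154.4, 267.2, 178.0]
dye_vial 0.49 [395.7, 191.5, 401.5, 199.8]
```

View pics/s32.png

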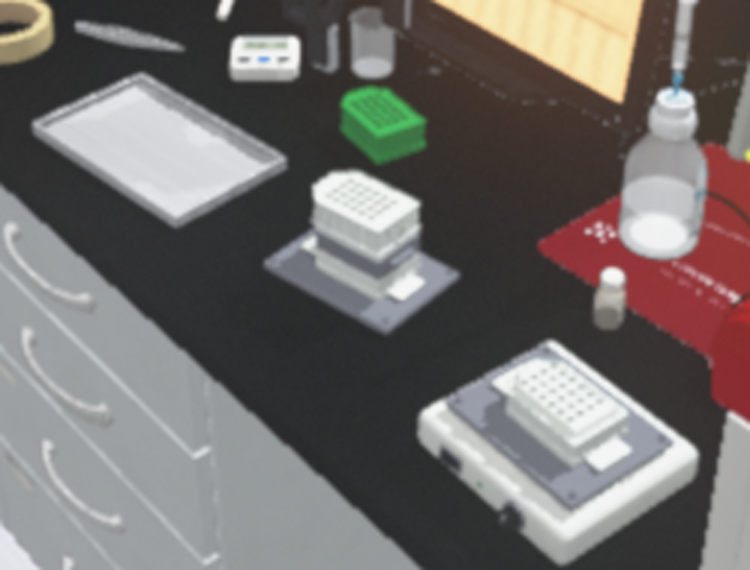

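View pics/w32.png

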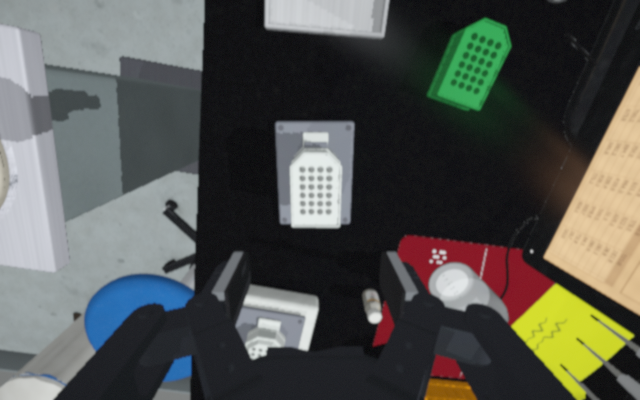

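The stack's height (0.0757) and centre match the starting stack, and nothing else has moved. Handing in.

```bash
python3 -c "
from rig import close_job
print(close_job())"
```

```text
the job is handed in; nothing more can be done
None
```

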